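# Tighten the game-board press crisscross

## Robot

A 6-joint arm with a two-finger parallel gripper is mounted at the origin on the work surface. World frame = base frame: x ahead of the robot, y to its left, z up, the work surface at z = 0. Lengths are in m, angles in rad, forces in N, time in s.
With the tool pointing down it reaches from about 0.35 to 0.85 m from the base axis. Payload 8.1 kg.
Tool frame: the origin (TCP) lies midway between the tips of the shut fingers; the grasp point (between the pads) lies 19 mm behind it; z points along the fingers, y is the direction in which the jaws open and shut (so a half turn about z gives the same grasp; the last joint's range is limited). The gripper opens to 93 mm and grips with 3 to 60 N. Pads are 15 mm wide; open, the fingers measure 128 mm over their backs; the gripper's body (75 mm by 188 mm) begins 65 mm behind the grasp point.
Start: joints at [1.215, 0.13, 1.488, -0, 1.523, -0.085], TCP at [0.16, 0.578, 0.219] pointing down, gripper open.
Joint ranges: [-2.96, 2.96], [-0.89, 2.26], [0.02, 2.5], [-1.34, 4.48], [0, 2.73], [-2.66, 2.66]. Speed limits (rad/s): [2.39, 2.39, 2.79, 3.14, 3.14, 3.14].

## Interface

Orientations are given as a rotation vector (axis times angle).
In Python, from plant import robot gives the robot as it stands. The module is installed in compiled form; this text tells all that it offers.
- The arm moves only by the shell command python3 -m pendant 'ROWS' [FORCE]. ROWS is JSON, a list of rows, each an object with "translation": the shift along the tool's x, y, z in mm, a list of three; "twist": the turn, a rotation vector about the tool's x, y, z in rad, a list of three; "grip": the opening, from -1 (shut) to 1 (fully open). A call has exactly 10 rows; each row shifts and turns the pose as measured when the row begins, along the tool's axes as they then stand; what a row does not reach is not made up. A row lasts 1/10 s, in which the tool goes at most 50 mm and 8.59 degrees, less where a joint would pass 70% of its speed; a pose out of reach is approached as far as the arm can. A call is refused whole if a number of a shift passes 50 or a number of a turn 0.15, either way. A call with a gripper value outside its range is refused whole. The fingers move at their own pace and stop on an object; FORCE is the grip in N (left out, the last holds). Time passes only in rows, so rows that do not move let the fingers close, or fill a call up. It gives the time, the measured TCP pose, the force and the opening at its end, in the units of the state.
- robot.read_state(): the state, without advancing time (a new reading comes with each control period).
- robot.read_camera(name): name is "scene" or "side" or "wrist"; returns (picture, depth): 480x640x3 uint8, red, green, blue; 480x640 float32, m along the optical axis (not along the pixel's ray), 0 where there is no reading.
- robot.camera_info(name): a dict with "vertical_fov" (degrees; the focal length in pixels is half the picture's height over the tangent of half this angle, whatever the lens; pixels are square), "cx", "cy" (the principal point, pixels), "cam_to_world" (4x4, takes a point from camera to world coordinates). Camera axes: x right, y up, looking along -z (the intrinsics and any distortion apply to the point x, -y, -z); pixel columns grow to the right and rows downward; lengths in m; the calibration is good to about 2 mm. The wrist camera is an equidistant fisheye: a pixel r from the principal point sees the ray r / f radians off the axis. A picture is of the moment at which its call begins: read the wrist's pose just before it. camera_info takes no time and is no camera call; for the wrist camera it gives the pose at the moment of the call.
- robot.close_job(): hands the job in, once; it reports no verdict.
The state is a dict: "t": time; "q": joint angles; "dq": joint speeds; "joint_torque": joint torques, N m; "tool_pos": TCP position; "orientation": TCP orientation; "force": force on the tool from outside, world axes, zero at the start; "wrist_torque": the same for the moment, N m; "opening": finger opening in m.
Only numpy, scipy, OpenCV 4.12 (cv2) and the standard library are available. Lean on these libraries where they do the work, as an engineer would, in place of code of your own. Each camera call takes 0.05 s, during which the arm holds its last target. There are 200 camera calls.

## Task

Tighten the four knobs of the wooden press clockwise in crisscross order, each knob followed by the one diagonally opposite: first bring all four to about half tight (white end at the yellow dot), then go round crisscross again until all are fully tight (red dot). Then stand the straightedge on the table flush along the press's blue-striped edge, roughly centred on it, to check that the boards line up, and let go. Leave the striker, canister, tray and cups as they are.

Things in the scene. Friction and masses are not known exactly. Their poses are not given: they have to be found in the camera images.
- press: wooden clamping press fixed to the table, 170 x 170 mm and 36 mm high (base board, dark re-glued panel, top board; all edges in one upright plane), four bar knobs near its corners. Origin: centre of its underside; x away from the robot, y to the left, z up, at zero yaw. A blue stripe (70 mm long) on top marks the middle of its right-hand edge, the face at y = -85 mm of its frame, which is parallel to its x.
- knob_nl (a joint): turn of the near left knob in rad: 0 = as loose as it goes, 0.8 = half tight (white end at the yellow dot), 1.6 = fully tight, at its end stop (white end at the red dot). Grows clockwise seen from above. Stays where left; steady friction of about 0.15 N m, no spring. It does not rise or sink.
- knob_nl_top (a point): middle of the top of the near left knob, 70 mm above the table, on its axis, at x -55, y +55 mm in the press frame; its opposite is knob_fr. The black grip bar is 44 mm long, 14 mm thick, and spans 44 to 70 mm above the table; below it is a steel washer, 22 mm across, on the press top. The point's x axis runs along the bar to its white end; at joint 0 it is parallel to the press x.
- knob_fr (a joint): turn of the far right knob in rad: 0 = as loose as it goes, 0.8 = half tight (white end at the yellow dot), 1.6 = fully tight, at its end stop (white end at the red dot). Grows clockwise seen from above. Stays where left; steady friction of about 0.15 N m, no spring. It does not rise or sink.
- knob_fr_top (a point): middle of the top of the far right knob, 70 mm above the table, on its axis, at x +55, y -55 mm in the press frame; its opposite is knob_nl. The black grip bar is 44 mm long, 14 mm thick, and spans 44 to 70 mm above the table; below it is a steel washer, 22 mm across, on the press top. The point's x axis runs along the bar to its white end; at joint 0 it is parallel to the press x.
- knob_nr (a joint): turn of the near right knob in rad: 0 = as loose as it goes, 0.8 = half tight (white end at the yellow dot), 1.6 = fully tight, at its end stop (white end at the red dot). Grows clockwise seen from above. Stays where left; steady friction of about 0.15 N m, no spring. It does not rise or sink.
- knob_nr_top (a point): middle of the top of the near right knob, 70 mm above the table, on its axis, at x -55, y -55 mm in the press frame; its opposite is knob_fl. The black grip bar is 44 mm long, 14 mm thick, and spans 44 to 70 mm above the table; below it is a steel washer, 22 mm across, on the press top. The point's x axis runs along the bar to its white end; at joint 0 it is parallel to the press x.
- knob_fl (a joint): turn of the far left knob in rad: 0 = as loose as it goes, 0.8 = half tight (white end at the yellow dot), 1.6 = fully tight, at its end stop (white end at the red dot). Grows clockwise seen from above. Stays where left; steady friction of about 0.15 N m, no spring. It does not rise or sink.
- knob_fl_top (a point): middle of the top of the far left knob, 70 mm above the table, on its axis, at x +55, y +55 mm in the press frame; its opposite is knob_nr. The black grip bar is 44 mm long, 14 mm thick, and spans 44 to 70 mm above the table; below it is a steel washer, 22 mm across, on the press top. The point's x axis runs along the bar to its white end; at joint 0 it is parallel to the press x.
- straightedge: aluminium straightedge, a straight bar 160 mm long (its x), 30 mm wide (y), 40 mm high, loose on the table, about 0.2 kg; both long sides are true. A red grip stands on the middle of its top: 26 mm along x, 20 mm along y, from 40 to 72 mm above its underside. Origin: centre of the underside.
- straightedge_end0 (a point): end of the straightedge's underside on its centre line, at x = -80 mm in its frame
- straightedge_end1 (a point): end of the straightedge's underside on its centre line, at x = +80 mm in its frame
- canister: bystander: blue ceramic canister with a screw top, 94 mm across, 110 mm high; origin at the underside
- tray: bystander: aluminium tray 170 x 260 x 22 mm with two glass cups; origin at the centre of the underside
- cup0: bystander: glass cup on the tray, 68 mm across, 85 mm high; origin at its foot
- cup1: bystander: the other glass cup on the tray, same size
- striker: bystander: purple acrylic striker disc, 41 mm across, 9 mm thick; origin at the underside
Things that resemble listed ones, but are neither listed nor needed, are in the scene too. What is shaped like the press but turquoise is not meant.

How it is judged:
By the outcome, as a careful person would: the job done as asked, in the order asked, and still so for the second after the job is handed in, with the robot touching nothing.
It also fails if it takes over 72 s, if anything falls off the work surface, if the arm or the gripper's body presses on something with over 40 N, if the wrist force passes 120 N, or if a joint passes its speed limit or range.

## Working session

There is one attempt and no reset: what is moved stays moved. The work goes in short steps, Python scripts to look and compute and a shell command to move; the robot and the scene stay as the last step left them, time stands still between calls to the robot, and variables do not carry over. Pictures are saved under pics/ and viewed, about 8 in all and at most 12, crops included, and the job is handed in when it is done.

```bash
mkdir -p pics; cat > h.py <<'E'
import numpy as np, cv2
from plant import robot
from scipy.spatial.transform import Rotation as R
def snap(name,fn=None):
    info=robot.camera_info(name); img,d=robot.read_camera(name)
    if fn: cv2.imwrite('pics/'+fn,img[:,:,::-1]); np.savez('pics/'+fn+'.npz',img=img,d=d,**{k:np.array(v) for k,v in info.items()})
    return img,d,info
def load(fn):
    z=np.load('pics/'+fn+'.npz'); return z['img'],z['d'],z
def rays(info,uv,fish=False):
    uv=np.atleast_2d(np.array(uv,float)); f=240/np.tan(np.radians(float(info['vertical_fov']))/2)
    a=(uv-[float(info['cx']),float(info['cy'])])
    if fish:
        r=np.linalg.norm(a,axis=1)+1e-9; th=r/f
        v=np.c_[a[:,0]/r*np.sin(th),-a[:,1]/r*np.sin(th),-np.cos(th)]
    else: v=np.c_[a[:,0]/f,-a[:,1]/f,-np.ones(len(a))]
    M=np.array(info['cam_to_world']); return M[:3,3],v@M[:3,:3].T
def onplane(info,uv,z,fish=False):
    o,v=rays(info,uv,fish); return o+v*((z-o[2])/v[:,2])[:,None]
def st():
    s=robot.read_state(); return s
E
python3 - <<'E'
from h import *
s=st();print(s)
for c in ['scene','side','wrist']:
    i=snap(c,c+'0.png')[2];print(c,i['vertical_fov'],i['cx'],i['cy'],np.round(i['cam_to_world'],3).tolist())
a=cv2.imread('pics/scene0.png');b=cv2.imread('pics/side0.png')
E
```

```text
{'t': 0.0, 'q': array([ 1.21455710e+00,  1.31140612e-01,  1.48927221e+00,  1.73042916e-05,
        1.52299666e+00, -8.54467509e-02]), 'dq': array([-8.22911923e-06, -5.30813401e-04,  1.99000014e-04,  9.66131898e-04,
        2.37007796e-04, -2.40545903e-03]), 'joint_torque': array([-3.11866033e-04, -5.59822190e+01, -4.91763926e+01,  7.66627654e-02,
        3.49953223e-02, -1.27782032e-04]), 'tool_pos': array([0.16029836, 0.57760391, 0.21760361]), 'orientation': array([-4.24006545e-01, -3.11242811e+00,  2.77823527e-03]), 'force': array([-0.52327487,  0.07247287, -0.07128269]), 'wrist_torque': array([0.01335096, 0.03394504, 0.01195011]), 'opening': 0.09320008612416426}
scene 46.96976531721503 321.3260839939914 239.3583433024721 [[0.394, -0.476, 0.787, 1.374], [0.919, 0.197, -0.341, -0.307], [0.007, 0.857, 0.515, 0.654], [0.0, 0.0, 0.0, 1.0]]
side 56.569570847835756 313.39654650208865 240.28055005909474 [[0.767, 0.375, -0.52, -0.091], [-0.641, 0.46, -0.614, -0.609], [0.009, 0.805, 0.594, 0.748], [0.0, 0.0, 0.0, 1.0]]
wrist 65.70646984690485 309.17547482732635 236.62571836205177 [[0.266, -0.932, -0.246, 0.091], [0.964, 0.257, 0.07, 0.597], [-0.002, -0.255, 0.967, 0.383], [0.0, 0.0, 0.0, 1.0]]
```

View pics/scene0.png

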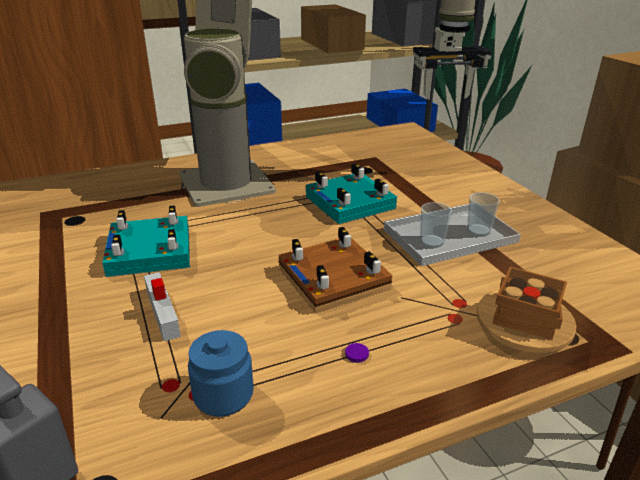

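View pics/side0.png

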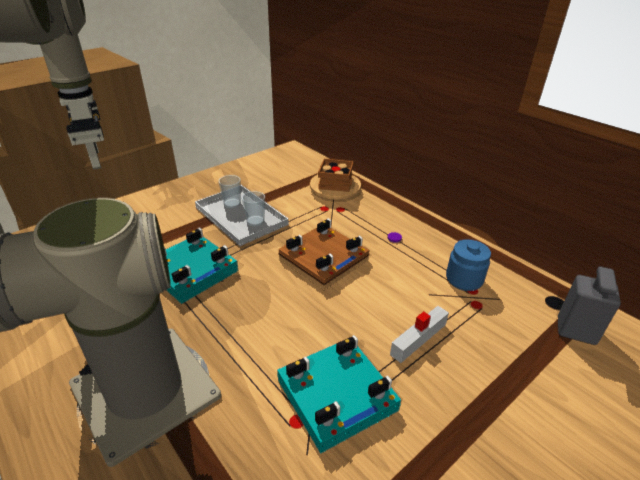

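The press meant is the wooden one: scene (335,270), side (323,252). The turquoise ones at scene (147,243) and (350,195) are decoys. The straightedge, with its red grip, is at scene (161,304) and side (420,333).

```bash
cat > m.py <<'E'
from h import *
def world(fn):
    img,d,i=load(fn); v,u=np.mgrid[0:480,0:640]; o,r=rays(i,np.c_[u.ravel(),v.ravel()])
    P=(o+r*d.reshape(-1,1)).reshape(480,640,3); P[d==0]=np.nan; return img,P
E
python3 - <<'E'
from m import *
for c,(x0,x1,y0,y1),(a0,a1,b0,b1) in [('scene0.png',(270,400,220,310),(130,195,265,345)),('side0.png',(270,375,210,290),(380,455,300,365))]:
    img,P=world(c); hsv=cv2.cvtColor(img,cv2.COLOR_RGB2HSV)
    S=(slice(y0,y1),slice(x0,x1)); p=P[S]; h=hsv[S]
    blue=(h[...,0]>100)&(h[...,0]<130)&(h[...,1]>130)&(h[...,2]>60)
    b=p[blue]; m=np.nanmedian(b,0); 
    v=b[~np.isnan(b[:,0])][:,:2]; w=np.linalg.svd(v-v.mean(0),full_matrices=False)[2][0]
    print(c,'stripe',blue.sum(),v.mean(0),np.nanmedian(b[:,2]),'dir',np.degrees(np.arctan2(w[1],w[0])))
    top=(p[...,2]>0.064)&(p[...,2]<0.08)
    n,l,stt,cen=cv2.connectedComponentsWithStats(cv2.dilate(top.astype(np.uint8),np.ones((2,2))))
    for k in range(1,n):
        if stt[k,4]>8:
            q=p[(l==k)&top]; print(' knob',cen[k]+[x0,y0],stt[k,4],q.mean(0).round(4))
    S=(slice(b0,b1),slice(a0,a1)); p=P[S];h=hsv[S]
    red=((h[...,0]<8)|(h[...,0]>172))&(h[...,1]>150)&(p[...,2]>0.06)
    print(' red',red.sum(),p[red].mean(0))
    t=(p[...,2]>0.034)&(p[...,2]<0.045); q=p[t]; r=cv2.minAreaRect(q[:,:2].astype(np.float32)); print(' bar',t.sum(),r)
    r=img[y0:y1,x0:x1]; cv2.imwrite('pics/c_'+c,cv2.resize(r[:,:,::-1],None,fx=3,fy=3,interpolation=2))
a=cv2.imread('pics/c_scene0.png');b=cv2.imread('pics/c_side0.png');H=270
cv2.imwrite('pics/crop1.png',np.hstack([cv2.resize(x,(390,300)) for x in(a,b)]))
E
```

```text
scene0.png stripe 105 [0.53818345 0.00836354] 0.03859341951694528 dir 4.344232314800124
 knob [344.64444444 233.82962963] 135 [0.4767 0.1333 0.0702]
 knob [297.4962963  246.32592593] 135 [0.4859 0.0241 0.0706]
 knob [372.52173913 259.04968944] 161 [0.5857 0.1419 0.0704]
 knob [322.79141104 273.88343558] 163 [0.5954 0.0324 0.0707]
 red 158 [ 0.5165054  -0.25573201  0.07045943]
 bar 688 ((0.5109171867370605, -0.25516149401664734), (0.16415801644325256, 0.0303157027810812), 2.2736809253692627)
side0.png stripe 59 [0.53566064 0.00694202] 0.03531867328862348 dir -174.53335239999086
 knob [324.2804878  223.06097561] 82 [0.5787 0.1398 0.0674]
 knob [294.06060606 239.57575758] 99 [0.4686 0.1315 0.0677]
 knob [354.7184466  240.39805825] 103 [0.5872 0.0301 0.0678]
 knob [324.81132075 258.64150943] 106 [0.4781 0.022  0.0678]
 red 124 [ 0.50480081 -0.25924957  0.06874186]
 bar 717 ((0.5086663365364075, -0.25778570771217346), (0.1628471463918686, 0.031181583181023598), 2.1575963497161865)
```

View pics/crop1.png

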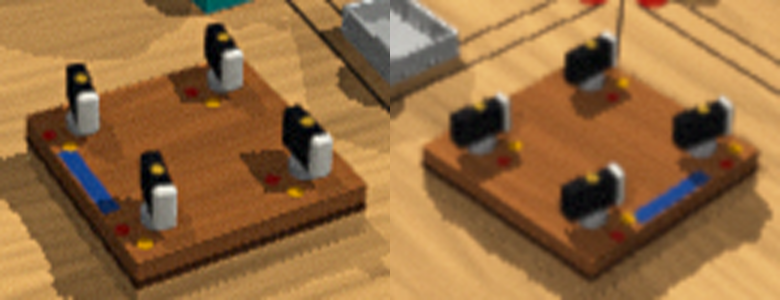

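```bash
python3 -m pendant '[{"translation":[-38,-29,0],"twist":[0,0,0],"grip":0},{"translation":[-38,-29,0],"twist":[0,0,0],"grip":0},{"translation":[-38,-29,0],"twist":[0,0,0],"grip":0},{"translation":[-38,-29,0],"twist":[0,0,0],"grip":0},{"translation":[-38,-29,0],"twist":[0,0,0],"grip":0},{"translation":[-38,-29,0],"twist":[0,0,0],"grip":0},{"translation":[-38,-29,0],"twist":[0,0,0],"grip":0},{"translation":[-38,-29,0],"twist":[0,0,0],"grip":0},{"translation":[-38,-29,0],"twist":[0,0,0],"grip":0},{"translation":[-38,-29,0],"twist":[0,0,0],"grip":0}]' 30
cat > go.py <<'E'
# tells remaining shift in tool axes (mm) to a world target, and twist about tool z to put jaw (y) at yaw deg (mod 180)
import sys; from h import *
def rel(p,yaw=None):
    s=st(); Rm=R.from_rotvec(s['orientation']).as_matrix(); y=np.degrees(np.arctan2(Rm[1,1],Rm[0,1]))
    d=Rm.T@(np.array(p)-s['tool_pos'])*1000
    tw=R.from_matrix(Rm).as_rotvec(); tilt=Rm[:,2]
    print('t',round(s['t'],2),'tcp',s['tool_pos'].round(4),'jaw',y.round(2),'tilt',tilt.round(4),'F',s['force'].round(1),'T',s['wrist_torque'].round(2),'open',round(s['opening'],4),'q6',s['q'][5].round(2))
    print('shift',d.round(1), 'twist', None if yaw is None else round(float(np.radians((y-yaw+90)%180-90)),3))
if __name__=='__main__':
    a=[float(v) for v in sys.argv[1:]]; rel(a[:3],a[3] if len(a)>3 else None)
E
python3 go.py .532 .082 .2176 94.7
```

```text
t: 1.15
tool_pos: [0.454, 0.1864, 0.2142]
orientation: [-0.406, -3.113, 0.007]
force: [0.6, 1.3, 0.3]
opening: 0.0466
t 1.15 tcp [0.454  0.1864 0.2142] jaw 75.13 tilt [-0.0032 -0.0038 -1.    ] F [0.6 1.3 0.3] T [-0.04 -0.02 -0.01] open 0.0466 q6 -1.02
shift [-102.2  -80.9   -3.2] twist -0.342
```

```bash
python3 -m pendant '[{"translation":[-36,-29,-1],"twist":[0,0,0],"grip":0},{"translation":[-36,-29,-1],"twist":[0,0,0],"grip":0},{"translation":[-30,-23,-1],"twist":[0,0,0],"grip":0},{"translation":[0,0,0],"twist":[0,0,-0.12],"grip":0},{"translation":[0,0,0],"twist":[0,0,-0.12],"grip":0},{"translation":[0,0,0],"twist":[0,0,-0.1],"grip":0},{"translation":[0,0,0],"twist":[0,0,0],"grip":0},{"translation":[0,0,0],"twist":[0,0,0],"grip":0},{"translation":[0,0,0],"twist":[0,0,0],"grip":0},{"translation":[0,0,0],"twist":[0,0,0],"grip":0}]'
python3 - <<'E'
from h import *
import go; go.rel([.4727,.1324,.048],94.7)
snap('wrist','w1.png')
E
```

```text
t: 2.15
tool_pos: [0.5358, 0.069, 0.2144]
orientation: [0.118, -3.132, 0.008]
force: [-0.0, 0.4, 0.4]
opening: 0.0465
t 2.15 tcp [0.5358 0.069  0.2144] jaw 94.32 tilt [-0.0071 -0.0053 -1.    ] F [-0.   0.4  0.4] T [ 0.1   0.02 -0.04] open 0.0465 q6 -1.61
shift [ 56.9  68.7 166.5] twist -0.007
```

View pics/w1.png

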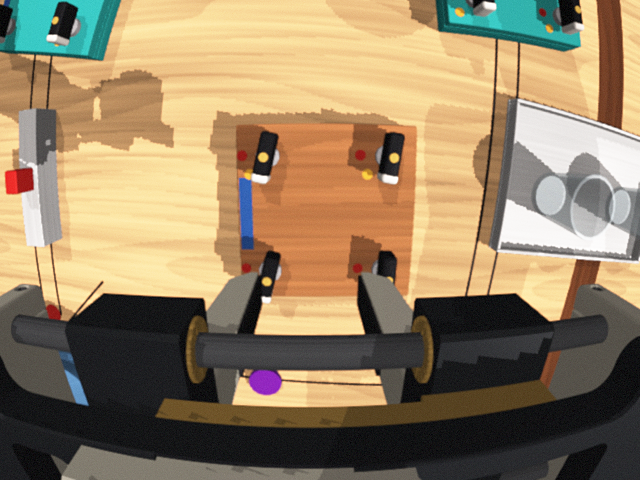

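```bash
cat >> m.py <<'E'
def wworld(fn):
    img,d,i=load(fn); v,u=np.mgrid[0:480,0:640]; uv=np.c_[u.ravel(),v.ravel()]
    o,r=rays(i,uv,True); f=240/np.tan(np.radians(float(i['vertical_fov']))/2)
    c=np.cos(np.linalg.norm(uv-[float(i['cx']),float(i['cy'])],axis=1)/f)
    P=(o+r*(d.ravel()/c)[:,None]).reshape(480,640,3); P[d==0]=np.nan; return img,P
def knobs(P,S,lo=.067,hi=.074):
    p=P[S]; t=(p[...,2]>lo)&(p[...,2]<hi); n,l,s,c=cv2.connectedComponentsWithStats(t.astype(np.uint8))
    for k in range(1,n):
        if s[k,4]>25:
            q=p[l==k][:,:2]; w=np.linalg.svd(q-q.mean(0),full_matrices=False)[2][0]; r=cv2.minAreaRect((q*1000).astype(np.float32))
            print('knob',(c[k]+[S[1].start,S[0].start]).round(),s[k,4],'rect c',np.round(r[0],1),np.round(r[1],1),'ang',round(r[2],1),'pca',round(np.degrees(np.arctan2(w[1],w[0]))%180,1))
E
python3 - <<'E'
from m import *
img,P=wworld('w1.png'); S=(slice(120,300),slice(230,420))
print(np.nanmedian(P[210:240,300:350,2]))
off=np.nanmedian(P[210:240,300:350,2])-.036
P[...,2]-=off; knobs(P,S)
hsv=cv2.cvtColor(img,cv2.COLOR_RGB2HSV)[S]; b=(hsv[...,0]>100)&(hsv[...,0]<130)&(hsv[...,1]>130)
q=P[S][b]; w=np.linalg.svd(q[:,:2]-q[:,:2].mean(0),full_matrices=False)[2][0]; print('stripe',q.mean(0),np.degrees(np.arctan2(w[1],w[0])))
top=(abs(P[S][...,2]-.036)<.004); r=cv2.minAreaRect((P[S][top][:,:2]*1000).astype(np.float32)); print('press',r)
for c,S in (('scene0.png',(slice(220,310),slice(270,400))),('side0.png',(slice(210,290),slice(270,375)))):
    print(c); knobs(world(c)[1],S,.065,.075)
E
```

```text
0.035130680805266046
knob [263. 156.] 835 rect c [479.3  25.8] [14.5 44.2] ang 81.5 pca 171.1
knob [393. 158.] 812 rect c [471.  135.1] [14.7 44.6] ang 85.5 pca 175.3
knob [268. 277.] 562 rect c [587.3  34.7] [14.7 40.5] ang 79.9 pca 175.3
knob [389. 268.] 303 rect c [571.3 143.6] [25.7 13.2] ang 3.5 pca 14.5Traceback (most recent call last):
  File "<stdin>", line 7, in <module>
    u, s, vh = gufunc(a, signature=signature)
               ~~~~~~^^^^^^^^^^^^^^^^^^^^^^^^
    raise LinAlgError("SVD did not converge")
numpy.linalg.LinAlgError: SVD did not converge
```

```bash
python3 - <<'E'
from m import *
img,P=wworld('w1.png'); P[...,2]+=.0009; S=(slice(120,300),slice(230,420))
hsv=cv2.cvtColor(img,cv2.COLOR_RGB2HSV)[S]; b=(hsv[...,0]>100)&(hsv[...,0]<130)&(hsv[...,1]>130)&(abs(P[S][...,2]-.036)<.004)
q=P[S][b]; r=cv2.minAreaRect((q[:,:2]*1000).astype(np.float32));print('stripe',q.mean(0),r)
top=(abs(P[S][...,2]-.036)<.003); r=cv2.minAreaRect((P[S][top][:,:2]*1000).astype(np.float32)); print('press',r)
for c,S in (('scene0.png',(slice(220,310),slice(270,400))),('side0.png',(slice(210,290),slice(270,375)))):
    print(c); knobs(world(c)[1],S,.066,.075)
    p=world(c)[1][S]; top=abs(p[...,2]-.036)<.004; print('press',cv2.minAreaRect((p[top][:,:2]*1000).astype(np.float32)))
E
```

```text
stripe [0.53594477 0.00819056 0.0365969 ] ((535.7100219726562, 8.154032707214355), (68.62811279296875, 10.896900177001953), 4.2311811447143555)
press ((530.2667236328125, 85.03663635253906), (170.5880126953125, 170.78501892089844), 4.402290344238281)
scene0.png
knob [344. 233.] 95 rect c [472.6 134.9] [14.6 49.8] ang 88.0 pca 177.9
knob [297. 245.] 94 rect c [482.2  26.1] [14.8 48.1] ang 81.1 pca 172.6
knob [372. 258.] 117 rect c [583.5 143.4] [48.5 14. ] ang 2.5 pca 4.6
knob [322. 273.] 117 rect c [591.   33.7] [13.8 45.6] ang 80.6 pca 170.8
press ((530.6153564453125, 84.61628723144531), (175.50828552246094, 171.98611450195312), 4.091980457305908)
side0.png
knob [324. 222.] 42 rect c [580.2 140.1] [38.9 17.4] ang 3.6 pca 2.5
knob [294. 239.] 59 rect c [470.3 133.5] [15.4 43.7] ang 83.7 pca 175.9
knob [354. 239.] 56 rect c [588.3  31.3] [16.3 43.8] ang 81.3 pca 171.2
knob [324. 258.] 65 rect c [477.8  22.9] [14.4 43.3] ang 79.2 pca 169.9
press ((529.29150390625, 81.54344177246094), (173.1718292236328, 171.6418914794922), 5.277148723602295)
```

```bash
python3 -m pendant '[{"translation":[20,24,0],"twist":[0,0,0],"grip":0},{"translation":[20,24,0],"twist":[0,0,0],"grip":0},{"translation":[20,24,0],"twist":[0,0,0],"grip":0},{"translation":[0,0,0],"twist":[0,0,0.15],"grip":0},{"translation":[0,0,30],"twist":[0,0,0],"grip":0},{"translation":[0,0,40],"twist":[0,0,0],"grip":0},{"translation":[0,0,40],"twist":[0,0,0],"grip":0},{"translation":[0,0,10],"twist":[0,0,0],"grip":0},{"translation":[0,0,0],"twist":[0,0,0],"grip":0},{"translation":[0,0,0],"twist":[0,0,0],"grip":0}]' 50
python3 go.py .4713 .1352 .048 85.4
```

```text
t: 3.2
tool_pos: [0.4697, 0.1404, 0.096]
orientation: [0.133, 3.137, -0.005]
force: [0.4, 0.7, 0.4]
opening: 0.0464
t 3.2 tcp [0.4697 0.1404 0.096 ] jaw 85.15 tilt [ 0.0013 -0.0034 -1.    ] F [0.4 0.7 0.4] T [ 0.01  0.05 -0.01] open 0.0464 q6 -1.3
shift [-2.  -4.9 48. ] twist -0.004
```

```bash
python3 -m pendant '[{"translation":[-2,-5,0],"twist":[0,0,0],"grip":0},{"translation":[0,0,24],"twist":[0,0,0],"grip":0},{"translation":[0,0,22],"twist":[0,0,0],"grip":-0.3},{"translation":[0,0,0],"twist":[0,0,0],"grip":-1},{"translation":[0,0,0],"twist":[0,0,0],"grip":-1},{"translation":[0,0,0],"twist":[0,0,0],"grip":-1},{"translation":[0,0,0],"twist":[0,0,0],"grip":-1},{"translation":[0,0,0],"twist":[0,0,0],"grip":-1},{"translation":[0,0,0],"twist":[0,0,0],"grip":-1},{"translation":[0,0,0],"twist":[0,0,0],"grip":-1}]' 50
python3 go.py .4713 .1352 .048 48.5
```

```text
t: 4.2
tool_pos: [0.4816, 0.1344, 0.0626]
orientation: [0.133, 3.118, -0.001]
force: [2.1, -0.4, -7.1]
opening: 0.0137
t 4.2 tcp [0.4816 0.1344 0.0626] jaw 85.1 tilt [ 0.0208 -0.0015 -0.9998] F [ 2.1 -0.4 -7.1] T [ 0.03 -0.3   0.03] open 0.0137 q6 -1.31
shift [10.7 -0.  14.4] twist 0.639
```

```bash
python3 -m pendant '[{"translation":[0,0,0],"twist":[0,0,0],"grip":-0.3},{"translation":[0,0,0],"twist":[0,0,0],"grip":-0.3},{"translation":[0,0,0],"twist":[0,0,0],"grip":-0.3},{"translation":[5,0,0],"twist":[0,0.02,0],"grip":-0.3},{"translation":[5,0,0],"twist":[0,0,0],"grip":-0.3},{"translation":[0,0,7],"twist":[0,0,0],"grip":-0.3},{"translation":[0,0,7],"twist":[0,0,0],"grip":-0.3},{"translation":[0,0,0],"twist":[0,0,0],"grip":-0.3},{"translation":[0,0,0],"twist":[0,0,0],"grip":-0.3},{"translation":[0,0,0],"twist":[0,0,0],"grip":-0.3}]' 50
python3 go.py .4713 .1352 .048 85.4
```

```text
t: 5.2
tool_pos: [0.4721, 0.1361, 0.0496]
orientation: [0.133, 3.137, 0.002]
force: [-0.3, 0.4, -0.2]
opening: 0.0328
t 5.2 tcp [0.4721 0.1361 0.0496] jaw 85.13 tilt [ 0.0019  0.0014 -1.    ] F [-0.3  0.4 -0.2] T [0.   0.01 0.  ] open 0.0328 q6 -1.31
shift [ 0.8 -1.   1.6] twist -0.005
```

```bash
python3 -m pendant '[{"translation":[0,0,0],"twist":[0,0,0],"grip":-1},{"translation":[0,0,0],"twist":[0,0,0],"grip":-1},{"translation":[0,0,0],"twist":[0,0,0],"grip":-1},{"translation":[0,0,0],"twist":[0,0,0],"grip":-1},{"translation":[0,0,0],"twist":[0,0,0.12],"grip":-1},{"translation":[0,0,0],"twist":[0,0,0.12],"grip":-1},{"translation":[0,0,0],"twist":[0,0,0.12],"grip":-1},{"translation":[0,0,0],"twist":[0,0,0.12],"grip":-1},{"translation":[0,0,0],"twist":[0,0,0.1],"grip":-1},{"translation":[0,0,0],"twist":[0,0,0],"grip":-1}]' 55
python3 go.py .4713 .1352 .048 48.5
```

```text
t: 6.2
tool_pos: [0.4723, 0.1348, 0.0499]
orientation: [1.056, 2.956, -0.0]
force: [-1.3, -1.3, -1.3]
opening: 0.0138
t 6.2 tcp [0.4723 0.1348 0.0499] jaw 50.67 tilt [ 2.e-03 -8.e-04 -1.e+00] F [-1.3 -1.3 -1.3] T [-0.06 -0.04 -0.06] open 0.0138 q6 -0.71
shift [ 1.  -0.3  1.9] twist 0.038
```

```bash
python3 -m pendant '[{"translation":[0,0,0],"twist":[0,0,0.05],"grip":-1},{"translation":[0,0,0],"twist":[0,0,0],"grip":-1},{"translation":[0,0,0],"twist":[0,0,0],"grip":-0.3},{"translation":[0,0,0],"twist":[0,0,0],"grip":-0.3},{"translation":[0,0,0],"twist":[0,0,0],"grip":-0.3},{"translation":[0,0,-15],"twist":[0,0,0],"grip":-0.2},{"translation":[0,0,-30],"twist":[0,0,0],"grip":-0.1},{"translation":[0,0,-25],"twist":[0,0,0],"grip":0},{"translation":[0,0,0],"twist":[0,0,0],"grip":0},{"translation":[0,0,0],"twist":[0,0,0],"grip":0}]' 55
python3 go.py .5893 .0338 .095 80.5
```

```text
t: 7.2
tool_pos: [0.4713, 0.1353, 0.1213]
orientation: [1.106, 2.94, 0.0]
force: [0.5, -0.5, -0.7]
opening: 0.0466
t 7.2 tcp [0.4713 0.1353 0.1213] jaw 48.75 tilt [ 4.e-04 -1.e-04 -1.e+00] F [ 0.5 -0.5 -0.7] T [-0.04  0.02  0.04] open 0.0466 q6 -0.68
shift [-155.6    1.5   26.4] twist -0.554
```

```bash
python3 -m pendant '[{"translation":[-39,0,0],"twist":[0,0,0],"grip":0},{"translation":[-39,0,0],"twist":[0,0,0],"grip":0},{"translation":[-39,0,0],"twist":[0,0,0],"grip":0},{"translation":[-38,0,0],"twist":[0,0,0],"grip":0},{"translation":[0,0,5],"twist":[0,0,-0.14],"grip":0},{"translation":[0,0,5],"twist":[0,0,-0.14],"grip":0},{"translation":[0,0,5],"twist":[0,0,-0.14],"grip":0},{"translation":[0,0,5],"twist":[0,0,-0.13],"grip":0},{"translation":[0,0,0],"twist":[0,0,0],"grip":0},{"translation":[0,0,0],"twist":[0,0,0],"grip":0}]' 55
python3 go.py .5893 .0338 .049 80.5
```

```text
t: 8.2
tool_pos: [0.5858, 0.029, 0.0854]
orientation: [-0.232, -3.117, -0.0]
force: [0.2, 0.5, 0.7]
opening: 0.0468
t 8.2 tcp [0.5858 0.029  0.0854] jaw 81.5 tilt [-0.016   0.0013 -0.9999] F [0.2 0.5 0.7] T [ 0.02 -0.02 -0.05] open 0.0468 q6 -1.46
shift [-3.3  5.3 36.4] twist 0.017
```

```bash
python3 -m pendant '[{"translation":[-3,5,0],"twist":[0,-0.016,0.017],"grip":0},{"translation":[0,0,12],"twist":[0,0,0],"grip":0},{"translation":[0,0,14],"twist":[0,0,0],"grip":-0.2},{"translation":[0,0,10],"twist":[0,0,0],"grip":-0.3},{"translation":[0,0,0],"twist":[0,0,0],"grip":-0.3},{"translation":[0,0,0],"twist":[0,0,0],"grip":-0.3},{"translation":[0,0,0],"twist":[0,0,0],"grip":-1},{"translation":[0,0,0],"twist":[0,0,0],"grip":-1},{"translation":[0,0,0],"twist":[0,0,0],"grip":-1},{"translation":[0,0,0],"twist":[0,0,0],"grip":-1}]' 55
python3 go.py .5893 .0338 .049 48.5
```

```text
t: 9.2
tool_pos: [0.5882, 0.0342, 0.0446]
orientation: [-0.275, -3.126, -0.0]
force: [0.5, 0.1, -5.1]
opening: 0.0138
t 9.2 tcp [0.5882 0.0342 0.0446] jaw 79.95 tilt [-3.e-03  3.e-04 -1.e+00] F [ 0.5  0.1 -5.1] T [-0.28 -0.11  0.05] open 0.0138 q6 -1.42
shift [-1.1 -0.2 -4.4] twist 0.549
```

```bash
python3 -m pendant '[{"translation":[0,0,0],"twist":[0,0,0.12],"grip":-1},{"translation":[0,0,0],"twist":[0,0,0.12],"grip":-1},{"translation":[0,0,0],"twist":[0,0,0.12],"grip":-1},{"translation":[0,0,0],"twist":[0,0,0.12],"grip":-1},{"translation":[0,0,0],"twist":[0,0,0.07],"grip":-1},{"translation":[0,0,0],"twist":[0,0,0],"grip":-1},{"translation":[0,0,0],"twist":[0,0,0],"grip":-1},{"translation":[0,0,0],"twist":[0,0,0],"grip":-1},{"translation":[0,0,0],"twist":[0,0,0],"grip":-1},{"translation":[0,0,0],"twist":[0,0,0],"grip":-1}]' 55
python3 go.py .5893 .0338 .049 48.5
```

```text
t: 10.2
tool_pos: [0.5887, 0.0352, 0.0446]
orientation: [-1.135, -2.927, -0.001]
force: [0.6, 1.6, -3.4]
opening: 0.0137
t 10.2 tcp [0.5887 0.0352 0.0446] jaw 47.61 tilt [-0.0014  0.0011 -1.    ] F [ 0.6  1.6 -3.4] T [ 0.09 -0.15 -0.19] open 0.0137 q6 -0.86
shift [-1.3 -0.6 -4.4] twist -0.016
```

```bash
python3 -m pendant '[{"translation":[0,0,0],"twist":[0,0,0],"grip":-0.3},{"translation":[0,0,0],"twist":[0,0,0],"grip":-0.3},{"translation":[0,0,0],"twist":[0,0,0],"grip":-0.3},{"translation":[0,0,-15],"twist":[0,0,0],"grip":-0.2},{"translation":[0,0,-30],"twist":[0,0,0],"grip":-0.1},{"translation":[0,0,-15],"twist":[0,0,0],"grip":0},{"translation":[25,-27,0],"twist":[0,0,0],"grip":0},{"translation":[25,-27,0],"twist":[0,0,0],"grip":0},{"translation":[24,-27,0],"twist":[0,0,0],"grip":0},{"translation":[0,0,0],"twist":[0,0,0],"grip":0}]' 55
python3 go.py .4796 .0255 .095 81.5
```

```text
t: 11.2
tool_pos: [0.478, 0.024, 0.1119]
orientation: [1.133, 2.928, 0.001]
force: [0.7, -0.2, 0.4]
opening: 0.0463
t 11.2 tcp [0.478  0.024  0.1119] jaw 47.71 tilt [ 2.3e-03 -3.0e-04 -1.0e+00] F [ 0.7 -0.2  0.4] T [-0.03 -0.07 -0.01] open 0.0463 q6 -0.89
shift [-0.2  2.2 16.9] twist -0.59
```

```bash
python3 -m pendant '[{"translation":[0,2,0],"twist":[0,0,-0.145],"grip":0},{"translation":[0,0,0],"twist":[0,0,-0.145],"grip":0},{"translation":[0,0,0],"twist":[0,0,-0.145],"grip":0},{"translation":[0,0,0],"twist":[0,0,-0.145],"grip":0},{"translation":[0,0,15],"twist":[0,0,0],"grip":0},{"translation":[0,0,20],"twist":[0,0,0],"grip":0},{"translation":[0,0,15],"twist":[0,0,0],"grip":-0.2},{"translation":[0,0,5],"twist":[0,0,0],"grip":-0.3},{"translation":[0,0,0],"twist":[0,0,0],"grip":-0.3},{"translation":[0,0,0],"twist":[0,0,0],"grip":-0.3}]' 55
python3 go.py .4796 .0255 .049 81.5
```

```text
t: 12.2
tool_pos: [0.4913, 0.0252, 0.0669]
orientation: [0.211, 3.111, 0.0]
force: [-0.3, -0.1, 0.2]
opening: 0.0323
t 12.2 tcp [0.4913 0.0252 0.0669] jaw 82.24 tilt [ 0.0231 -0.0013 -0.9997] F [-0.3 -0.1  0.2] T [-0.03  0.02 -0.03] open 0.0323 q6 -1.49
shift [12.  -1.3 17.6] twist 0.013
```

```bash
python3 -m pendant '[{"translation":[6,-1,0],"twist":[0,0.022,0.012],"grip":-0.3},{"translation":[6,0,0],"twist":[0,0,0],"grip":-0.3},{"translation":[0,0,8],"twist":[0,0,0],"grip":-0.3},{"translation":[0,0,8],"twist":[0,0,0],"grip":-0.3},{"translation":[0,0,0],"twist":[0,0,0],"grip":-0.3},{"translation":[0,0,0],"twist":[0,0,0],"grip":-0.3},{"translation":[0,0,0],"twist":[0,0,0],"grip":-1},{"translation":[0,0,0],"twist":[0,0,0],"grip":-1},{"translation":[0,0,0],"twist":[0,0,0],"grip":-1},{"translation":[0,0,0],"twist":[0,0,0],"grip":-1}]' 55
python3 go.py .4796 .0255 .049 48.5
```

```text
t: 13.2
tool_pos: [0.4798, 0.0255, 0.0518]
orientation: [0.233, 3.13, 0.002]
force: [-0.0, 0.2, -0.8]
opening: 0.0138
t 13.2 tcp [0.4798 0.0255 0.0518] jaw 81.49 tilt [ 0.0028  0.0013 -1.    ] F [-0.   0.2 -0.8] T [ 0.05  0.08 -0.05] open 0.0138 q6 -1.48
shift [ 0.2 -0.1  2.8] twist 0.576
```

```bash
python3 -m pendant '[{"translation":[0,0,0],"twist":[0,0,0.12],"grip":-1},{"translation":[0,0,0],"twist":[0,0,0.12],"grip":-1},{"translation":[0,0,0],"twist":[0,0,0.12],"grip":-1},{"translation":[0,0,0],"twist":[0,0,0.12],"grip":-1},{"translation":[0,0,0],"twist":[0,0,0.08],"grip":-1},{"translation":[0,0,0],"twist":[0,0,0],"grip":-1},{"translation":[0,0,0],"twist":[0,0,0],"grip":-1},{"translation":[0,0,0],"twist":[0,0,0],"grip":-0.3},{"translation":[0,0,0],"twist":[0,0,0],"grip":-0.3},{"translation":[0,0,0],"twist":[0,0,0],"grip":-0.3}]' 55
python3 go.py .581 .1435 .095 93
```

```text
t: 14.2
tool_pos: [0.4803, 0.026, 0.0521]
orientation: [1.109, 2.936, 0.005]
force: [0.1, -0.8, -0.6]
opening: 0.0311
t 14.2 tcp [0.4803 0.026  0.0521] jaw 48.6 tilt [ 0.0039  0.0019 -1.    ] F [ 0.1 -0.8 -0.6] T [-0.05  0.08 -0.02] open 0.0311 q6 -0.9
shift [  2.1 154.9 -42.3] twist -0.775
```

```bash
python3 -m pendant '[{"translation":[0,0,-15],"twist":[0,0,0],"grip":-0.3},{"translation":[0,0,-30],"twist":[0,0,0],"grip":-0.2},{"translation":[0,0,-15],"twist":[0,0,0],"grip":0},{"translation":[0,38,0],"twist":[0,0,0],"grip":0},{"translation":[0,38,0],"twist":[0,0,0],"grip":0},{"translation":[0,38,0],"twist":[0,0,0],"grip":0},{"translation":[0,36,0],"twist":[0,0,0],"grip":0},{"translation":[0,0,0],"twist":[0,0,-0.14],"grip":0},{"translation":[0,0,0],"twist":[0,0,-0.14],"grip":0},{"translation":[0,0,0],"twist":[0,0,-0.14],"grip":0}]' 55
python3 go.py .581 .1435 .095 93
```

```text
t: 15.2
tool_pos: [0.5834, 0.144, 0.1149]
orientation: [0.448, 3.105, 0.006]
force: [0.0, -0.9, 0.6]
opening: 0.0466
t 15.2 tcp [0.5834 0.144  0.1149] jaw 73.58 tilt [ 0.0052  0.0029 -1.    ] F [ 0.  -0.9  0.6] T [-0.04 -0.    0.01] open 0.0466 q6 -1.13
shift [ 2.2 -1.2 19.9] twist -0.339
```

Finish turning, then look from here with the wrist camera later if needed; settle above the fl knob first.

```bash
python3 -m pendant '[{"translation":[0,0,0],"twist":[0,0,-0.12],"grip":0},{"translation":[0,0,0],"twist":[0,0,-0.12],"grip":0},{"translation":[0,0,0],"twist":[0,0,-0.06],"grip":0},{"translation":[0,0,0],"twist":[0,0,0],"grip":0},{"translation":[0,0,14],"twist":[0,0,0],"grip":0},{"translation":[0,0,10],"twist":[0,0,0],"grip":0},{"translation":[0,0,5],"twist":[0,0,0],"grip":0},{"translation":[0,0,0],"twist":[0,0,0],"grip":0},{"translation":[0,0,0],"twist":[0,0,0],"grip":0},{"translation":[0,0,0],"twist":[0,0,0],"grip":0}]' 55
python3 go.py .581 .1435 .049 93
```

```text
t: 16.2
tool_pos: [0.5824, 0.1446, 0.0811]
orientation: [-0.044, 3.14, 0.004]
force: [0.2, 0.6, -0.2]
opening: 0.0463
t 16.2 tcp [0.5824 0.1446 0.0811] jaw 91.62 tilt [ 0.0016  0.0027 -1.    ] F [ 0.2  0.6 -0.2] T [-0.06  0.04  0.  ] open 0.0463 q6 -1.44
shift [ 1.5 -1.1 32.1] twist -0.024
```

```bash
python3 -m pendant '[{"translation":[1,-1,0],"twist":[0,0,-0.02],"grip":-0.2},{"translation":[0,0,10],"twist":[0,0,0],"grip":-0.2},{"translation":[0,0,10],"twist":[0,0,0],"grip":-0.3},{"translation":[0,0,8],"twist":[0,0,0],"grip":-0.3},{"translation":[0,0,0],"twist":[0,0,0],"grip":-0.3},{"translation":[0,0,0],"twist":[0,0,0],"grip":-0.3},{"translation":[0,0,0],"twist":[0,0,0],"grip":-1},{"translation":[0,0,0],"twist":[0,0,0],"grip":-1},{"translation":[0,0,0],"twist":[0,0,0],"grip":-1},{"translation":[0,0,0],"twist":[0,0,0],"grip":-1}]' 55
python3 go.py .581 .1435 .049 48.5
```

```text
t: 17.2
tool_pos: [0.5818, 0.1437, 0.0512]
orientation: [-0.078, 3.138, 0.005]
force: [1.6, 0.2, -3.1]
opening: 0.0134
t 17.2 tcp [0.5818 0.1437 0.0512] jaw 92.85 tilt [ 0.0027  0.003  -1.    ] F [ 1.6  0.2 -3.1] T [-0.01 -0.1  -0.09] open 0.0134 q6 -1.47
shift [ 0.9 -0.1  2.2] twist 0.774
```

```bash
python3 -m pendant '[{"translation":[0,0,0],"twist":[0,0,0.125],"grip":-1},{"translation":[0,0,0],"twist":[0,0,0.125],"grip":-1},{"translation":[0,0,0],"twist":[0,0,0.125],"grip":-1},{"translation":[0,0,0],"twist":[0,0,0.125],"grip":-1},{"translation":[0,0,0],"twist":[0,0,0.125],"grip":-1},{"translation":[0,0,0],"twist":[0,0,0.1],"grip":-1},{"translation":[0,0,0],"twist":[0,0,0],"grip":-1},{"translation":[0,0,0],"twist":[0,0,0],"grip":-1},{"translation":[0,0,0],"twist":[0,0,0],"grip":-1},{"translation":[0,0,0],"twist":[0,0,0],"grip":-1}]' 55
python3 go.py .581 .1435 .049 48.5
```

```text
t: 18.2
tool_pos: [0.5818, 0.1434, 0.0513]
orientation: [1.069, 2.952, 0.005]
force: [0.2, -0.4, -1.1]
opening: 0.0136
t 18.2 tcp [0.5818 0.1434 0.0513] jaw 50.16 tilt [ 0.0031  0.0022 -1.    ] F [ 0.2 -0.4 -1.1] T [-0.07  0.02 -0.2 ] open 0.0136 q6 -0.72
shift [ 0.7 -0.5  2.3] twist 0.029
```

```bash
python3 -m pendant '[{"translation":[0,0,0],"twist":[0,0,0.035],"grip":-1},{"translation":[0,0,0],"twist":[0,0,0],"grip":-1},{"translation":[0,0,0],"twist":[0,0,0],"grip":-0.3},{"translation":[0,0,0],"twist":[0,0,0],"grip":-0.3},{"translation":[0,0,0],"twist":[0,0,0],"grip":-0.3},{"translation":[0,0,-15],"twist":[0,0,0],"grip":-0.2},{"translation":[0,0,-40],"twist":[0,0,0],"grip":0},{"translation":[-4,-30,-35],"twist":[0,0,0],"grip":0},{"translation":[-4,-30,-25],"twist":[0,0,0],"grip":0},{"translation":[-4,-30,0],"twist":[0,0,0],"grip":0}]' 55
python3 - <<'E'
from m import *
import go; go.rel([.4713,.1352,.1],48.5)
snap('wrist','w2.png'); snap('side','side2.png')
img,P=wworld('w2.png')
hs=(slice(0,420),slice(100,600))
p=P; ok=(abs(p[...,0]-.53)<.1)&(abs(p[...,1]-.085)<.1); P=P.copy(); P[~ok]=np.nan
knobs(P,(slice(0,480),slice(0,640)),.064,.073)
img,P=world('side2.png'); ok=(abs(P[...,0]-.53)<.1)&(abs(P[...,1]-.085)<.1); P[~ok]=np.nan; knobs(P,(slice(0,480),slice(0,640)),.064,.073)
E
```

```text
t: 19.2
tool_pos: [0.5309, 0.0681, 0.1748]
orientation: [1.104, 2.937, 0.006]
force: [0.2, -0.2, 0.5]
opening: 0.0464
t 19.2 tcp [0.5309 0.0681 0.1748] jaw 48.81 tilt [ 0.0054  0.0019 -1.    ] F [ 0.2 -0.2  0.5] T [-0.01 -0.02  0.04] open 0.0464 q6 -0.82
shift [89.2 10.8 74.6] twist 0.005
knob [324. 117.] 1147 rect c [470.8 135.3] [14.6 44. ] ang 48.4 pca 138.4
knob [424. 219.] 969 rect c [580.3 144.1] [14.8 44.8] ang 48.3 pca 138.3
knob [223. 222.] 1038 rect c [479.4  25.6] [14.9 44.5] ang 48.3 pca 138.1
knob [325. 311.] 786 rect c [587.7  35.4] [15.  41.4] ang 48.4 pca 137.0
knob [323. 222.] 61 rect c [578.2 140.3] [15.1 41. ] ang 49.9 pca 142.4
knob [294. 239.] 75 rect c [470.3 132.2] [19.1 41.4] ang 51.0 pca 134.3
knob [354. 240.] 72 rect c [588.9  32.9] [19.9 41.1] ang 49.2 pca 136.5
knob [324. 258.] 82 rect c [479.3  22.5] [19.  41.6] ang 50.0 pca 135.2
```

View pics/w2.png

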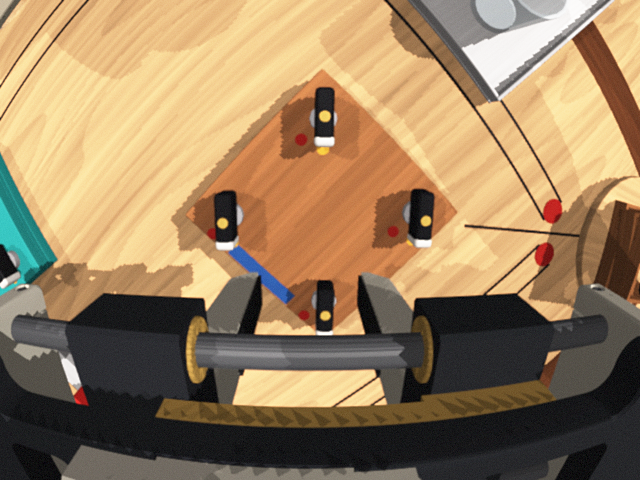

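```bash
python3 -m pendant '[{"translation":[30,4,0],"twist":[0,0,0],"grip":0},{"translation":[30,4,0],"twist":[0,0,0],"grip":0},{"translation":[25,3,10],"twist":[0,0,0],"grip":0},{"translation":[0,0,25],"twist":[0,0,0],"grip":0},{"translation":[0,0,25],"twist":[0,0,0],"grip":0},{"translation":[0,0,20],"twist":[0,0,0],"grip":0},{"translation":[0,0,5],"twist":[0,0,0],"grip":-0.2},{"translation":[0,0,0],"twist":[0,0,0],"grip":-0.2},{"translation":[0,0,0],"twist":[0,0,0],"grip":-0.3},{"translation":[0,0,0],"twist":[0,0,0],"grip":-0.3}]' 55
python3 go.py .4710 .1352 .049 48.4
```

```text
t: 20.3
tool_pos: [0.4749, 0.137, 0.0933]
orientation: [1.107, 2.931, 0.013]
force: [0.0, 0.3, -0.2]
opening: 0.0329
t 20.3 tcp [0.4749 0.137  0.0933] jaw 48.61 tilt [ 0.0113  0.0049 -0.9999] F [ 0.   0.3 -0.2] T [-0.01 -0.    0.01] open 0.0329 q6 -0.67
shift [ 2.  -4.4 44.2] twist 0.004
```

```bash
python3 -m pendant '[{"translation":[2,-4,0],"twist":[0.011,0.005,0],"grip":-0.3},{"translation":[0,0,12],"twist":[0,0,0],"grip":-0.3},{"translation":[0,0,14],"twist":[0,0,0],"grip":-0.3},{"translation":[0,0,12],"twist":[0,0,0],"grip":-0.3},{"translation":[0,0,5],"twist":[0,0,0],"grip":-0.3},{"translation":[0,0,0],"twist":[0,0,0],"grip":-0.3},{"translation":[0,0,0],"twist":[0,0,0],"grip":-0.3},{"translation":[0,0,0],"twist":[0,0,0],"grip":-0.3},{"translation":[0,0,0],"twist":[0,0,0],"grip":-0.3},{"translation":[0,0,0],"twist":[0,0,0],"grip":-0.3}]' 55
python3 go.py .4710 .1352 .049 48.4
```

```text
t: 21.3
tool_pos: [0.4718, 0.1352, 0.0482]
orientation: [1.111, 2.937, 0.001]
force: [-0.5, 0.0, -0.9]
opening: 0.0325
t 21.3 tcp [0.4718 0.1352 0.0482] jaw 48.56 tilt [ 1.9e-03  1.0e-04 -1.0e+00] F [-0.5  0.  -0.9] T [-0.02 -0.03  0.03] open 0.0325 q6 -0.67
shift [ 0.6 -0.5 -0.8] twist 0.003
```

```bash
python3 -m pendant '[{"translation":[0,0,0],"twist":[0,0,0],"grip":-1},{"translation":[0,0,0],"twist":[0,0,0],"grip":-1},{"translation":[0,0,0],"twist":[0,0,0],"grip":-1},{"translation":[0,0,0],"twist":[0,0,0.12],"grip":-1},{"translation":[0,0,0],"twist":[0,0,0.12],"grip":-1},{"translation":[0,0,0],"twist":[0,0,0.12],"grip":-1},{"translation":[0,0,0],"twist":[0,0,0.12],"grip":-1},{"translation":[0,0,0],"twist":[0,0,0.12],"grip":-1},{"translation":[0,0,0],"twist":[0,0,0.12],"grip":-1},{"translation":[0,0,0],"twist":[0,0,0.05],"grip":-1}]' 60
python3 go.py .4710 .1352 .049 2.6
```

```text
t: 22.3
tool_pos: [0.472, 0.1348, 0.0491]
orientation: [2.165, 2.273, 0.002]
force: [0.6, -0.5, 0.3]
opening: 0.0136
t 22.3 tcp [0.472  0.1348 0.0491] jaw 2.8 tilt [ 0.0028 -0.001  -1.    ] F [ 0.6 -0.5  0.3] T [-0.06  0.02  0.18] open 0.0136 q6 0.13
shift [ 0.5 -1.   0.1] twist 0.004
```

```bash
python3 -m pendant '[{"translation":[0,0,0],"twist":[0,0,0.05],"grip":-1},{"translation":[0,0,0],"twist":[0,0,0.05],"grip":-1},{"translation":[0,0,0],"twist":[0,0,0.05],"grip":-1},{"translation":[0,0,0],"twist":[0,0,0.03],"grip":-1},{"translation":[0,0,0],"twist":[0,0,0.03],"grip":-1},{"translation":[0,0,0],"twist":[0,0,0.03],"grip":-1},{"translation":[0,0,0],"twist":[0,0,0],"grip":-1},{"translation":[0,0,0],"twist":[0,0,0],"grip":-1},{"translation":[0,0,0],"twist":[0,0,0],"grip":-1},{"translation":[0,0,0],"twist":[0,0,0],"grip":-1}]' 60
python3 go.py .4710 .1352 .049 2.6
```

```text
t: 23.3
tool_pos: [0.4719, 0.1356, 0.0492]
orientation: [2.417, 1.999, 0.002]
force: [1.0, -0.7, -0.7]
opening: 0.0152
t 23.3 tcp [0.4719 0.1356 0.0492] jaw -10.82 tilt [ 0.0038 -0.0028 -1.    ] F [ 1.  -0.7 -0.7] T [-0.08  0.08  1.55] open 0.0152 q6 0.37
shift [-0.5 -0.8  0.2] twist -0.234
```

```bash
python3 -m pendant '[{"translation":[0,0,0],"twist":[0,0,0],"grip":-0.3},{"translation":[0,0,0],"twist":[0,0,0],"grip":-0.3},{"translation":[0,0,0],"twist":[0,0,0],"grip":-0.3},{"translation":[0,0,-20],"twist":[0,0,0],"grip":-0.2},{"translation":[0,0,-40],"twist":[0,0,0],"grip":0},{"translation":[-18,32,0],"twist":[0,0,0],"grip":0},{"translation":[-18,32,0],"twist":[0,0,0],"grip":0},{"translation":[-18,32,0],"twist":[0,0,0],"grip":0},{"translation":[-18,32,0],"twist":[0,0,0],"grip":0},{"translation":[0,0,0],"twist":[0,0,-0.13],"grip":0}]' 55
python3 go.py .5883 .0348 .085 48.4
```

```text
t: 24.3
tool_pos: [0.5875, 0.0376, 0.113]
orientation: [2.289, 2.146, 0.008]
force: [-1.0, 1.0, 0.1]
opening: 0.0467
t 24.3 tcp [0.5875 0.0376 0.113 ] jaw -3.71 tilt [ 6.3e-03  4.0e-04 -1.0e+00] F [-1.   1.   0.1] T [-0.08  0.11  0.02] open 0.0467 q6 0.04
shift [-2.7  0.8 28. ] twist -0.909
```

```bash
python3 -m pendant '[{"translation":[-2,1,0],"twist":[0,0,-0.13],"grip":0},{"translation":[0,0,0],"twist":[0,0,-0.13],"grip":0},{"translation":[0,0,0],"twist":[0,0,-0.13],"grip":0},{"translation":[0,0,0],"twist":[0,0,-0.13],"grip":0},{"translation":[0,0,0],"twist":[0,0,-0.13],"grip":0},{"translation":[0,0,0],"twist":[0,0,-0.13],"grip":0},{"translation":[0,0,10],"twist":[0,0,-0.06],"grip":0},{"translation":[0,0,12],"twist":[0,0,0],"grip":-0.2},{"translation":[0,0,5],"twist":[0,0,0],"grip":-0.3},{"translation":[0,0,0],"twist":[0,0,0],"grip":-0.3}]' 55
python3 go.py .5883 .0348 .049 48.4
```

```text
t: 25.3
tool_pos: [0.5895, 0.0334, 0.0832]
orientation: [1.18, 2.908, 0.008]
force: [0.2, -0.4, -0.7]
opening: 0.0331
t 25.3 tcp [0.5895 0.0334 0.0832] jaw 45.84 tilt [ 0.0046  0.0034 -1.    ] F [ 0.2 -0.4 -0.7] T [-0.08  0.01 -0.01] open 0.0331 q6 -0.83
shift [ 1.9 -0.1 34.2] twist -0.045
```

```bash
python3 -m pendant '[{"translation":[2,0,0],"twist":[0.005,0,-0.045],"grip":-0.3},{"translation":[0,0,10],"twist":[0,0,0],"grip":-0.3},{"translation":[0,0,10],"twist":[0,0,0],"grip":-0.3},{"translation":[0,0,8],"twist":[0,0,0],"grip":-0.3},{"translation":[0,0,0],"twist":[0,0,0],"grip":-0.3},{"translation":[0,0,0],"twist":[0,0,0],"grip":-0.3},{"translation":[0,0,0],"twist":[0,0,0],"grip":-1},{"translation":[0,0,0],"twist":[0,0,0],"grip":-1},{"translation":[0,0,0],"twist":[0,0,0],"grip":-1},{"translation":[0,0,0],"twist":[0,0,0],"grip":-1}]' 60
python3 go.py .5883 .0348 .049 2.6
```

```text
t: 26.3
tool_pos: [0.5885, 0.0353, 0.0523]
orientation: [1.126, 2.932, 0.003]
force: [0.5, 0.3, -4.5]
opening: 0.0136
t 26.3 tcp [0.5885 0.0353 0.0523] jaw 47.98 tilt [ 0.0016  0.0012 -1.    ] F [ 0.5  0.3 -4.5] T [-0.37  0.02 -0.07] open 0.0136 q6 -0.87
shift [-0.2 -0.5  3.3] twist 0.792
```

```bash
python3 -m pendant '[{"translation":[0,0,0],"twist":[0,0,0.12],"grip":-1},{"translation":[0,0,0],"twist":[0,0,0.12],"grip":-1},{"translation":[0,0,0],"twist":[0,0,0.12],"grip":-1},{"translation":[0,0,0],"twist":[0,0,0.12],"grip":-1},{"translation":[0,0,0],"twist":[0,0,0.12],"grip":-1},{"translation":[0,0,0],"twist":[0,0,0.12],"grip":-1},{"translation":[0,0,0],"twist":[0,0,0.06],"grip":-1},{"translation":[0,0,0],"twist":[0,0,0.05],"grip":-1},{"translation":[0,0,0],"twist":[0,0,0],"grip":-1},{"translation":[0,0,0],"twist":[0,0,0],"grip":-1}]' 60
python3 go.py .4794 .0256 .049 2.6
```

```text
t: 27.3
tool_pos: [0.59, 0.0361, 0.0523]
orientation: [2.241, 2.197, 0.007]
force: [2.4, -0.2, -2.5]
opening: 0.0133
t 27.3 tcp [0.59   0.0361 0.0523] jaw -1.14 tilt [ 5.3e-03  5.0e-04 -1.0e+00] F [ 2.4 -0.2 -2.5] T [0.03 0.03 0.97] open 0.0133 q6 -0.01
shift [ -12.7 -110.4    2.7] twist -0.065
```

```bash
python3 -m pendant '[{"translation":[0,0,0],"twist":[0,0,0],"grip":-0.3},{"translation":[0,0,0],"twist":[0,0,0],"grip":-0.3},{"translation":[0,0,0],"twist":[0,0,0],"grip":-0.3},{"translation":[0,0,-20],"twist":[0,0,0],"grip":-0.2},{"translation":[0,0,-40],"twist":[0,0,0],"grip":0},{"translation":[-4,-36,0],"twist":[0,0,0],"grip":0},{"translation":[-4,-36,0],"twist":[0,0,0],"grip":0},{"translation":[-4,-36,0],"twist":[0,0,0],"grip":0},{"translation":[0,0,0],"twist":[0,0,-0.13],"grip":0},{"translation":[0,0,0],"twist":[0,0,-0.13],"grip":0}]' 55
python3 go.py .4794 .0256 .085 48.4
```

```text
t: 28.3
tool_pos: [0.478, 0.0252, 0.1154]
orientation: [1.928, 2.473, 0.009]
force: [0.2, -0.0, -0.1]
opening: 0.0467
t 28.3 tcp [0.478  0.0252 0.1154] jaw 14.11 tilt [ 7.7e-03  9.0e-04 -1.0e+00] F [ 0.2 -0.  -0.1] T [-0.05  0.05 -0.01] open 0.0467 q6 -0.3
shift [ 0.1  1.3 30.4] twist -0.598
```

```bash
python3 -m pendant '[{"translation":[0,1,0],"twist":[0.006,0,-0.13],"grip":0},{"translation":[0,0,0],"twist":[0,0,-0.13],"grip":0},{"translation":[0,0,0],"twist":[0,0,-0.13],"grip":0},{"translation":[0,0,0],"twist":[0,0,-0.13],"grip":0},{"translation":[0,0,0],"twist":[0,0,-0.04],"grip":0},{"translation":[0,0,10],"twist":[0,0,0],"grip":0},{"translation":[0,0,10],"twist":[0,0,0],"grip":-0.2},{"translation":[0,0,6],"twist":[0,0,0],"grip":-0.3},{"translation":[0,0,0],"twist":[0,0,0],"grip":-0.3},{"translation":[0,0,0],"twist":[0,0,0],"grip":-0.3}]' 55
python3 go.py .4794 .0256 .049 48.4
```

```text
t: 29.3
tool_pos: [0.4782, 0.025, 0.0881]
orientation: [1.137, 2.925, 0.001]
force: [-0.3, -0.1, -0.1]
opening: 0.0327
t 29.3 tcp [0.4782 0.025  0.0881] jaw 47.51 tilt [ 3.6e-03 -7.0e-04 -1.0e+00] F [-0.3 -0.1 -0.1] T [-0.07 -0.04 -0.  ] open 0.0327 q6 -0.88
shift [-0.3  1.2 39.2] twist -0.015
```

```bash
python3 -m pendant '[{"translation":[0,1,5],"twist":[0,0,-0.015],"grip":-0.3},{"translation":[0,0,12],"twist":[0,0,0],"grip":-0.3},{"translation":[0,0,10],"twist":[0,0,0],"grip":-0.3},{"translation":[0,0,9],"twist":[0,0,0],"grip":-0.3},{"translation":[0,0,0],"twist":[0,0,0],"grip":-0.3},{"translation":[0,0,0],"twist":[0,0,0],"grip":-0.3},{"translation":[0,0,0],"twist":[0,0,0],"grip":-1},{"translation":[0,0,0],"twist":[0,0,0],"grip":-1},{"translation":[0,0,0],"twist":[0,0,0],"grip":-1},{"translation":[0,0,0],"twist":[0,0,0],"grip":-1}]' 60
python3 go.py .4794 .0256 .049 2.6
```

```text
t: 30.3
tool_pos: [0.4795, 0.0262, 0.049]
orientation: [1.114, 2.933, 0.003]
force: [1.6, 0.1, -6.3]
opening: 0.0137
t 30.3 tcp [0.4795 0.0262 0.049 ] jaw 48.4 tilt [ 4.3e-03  1.0e-04 -1.0e+00] F [ 1.6  0.1 -6.3] T [-0.18 -0.09 -0.05] open 0.0137 q6 -0.9
shift [-0.3 -0.5  0. ] twist 0.799
```

```bash
python3 -m pendant '[{"translation":[0,0,0],"twist":[0,0,0.12],"grip":-1},{"translation":[0,0,0],"twist":[0,0,0.12],"grip":-1},{"translation":[0,0,0],"twist":[0,0,0.12],"grip":-1},{"translation":[0,0,0],"twist":[0,0,0.12],"grip":-1},{"translation":[0,0,0],"twist":[0,0,0.12],"grip":-1},{"translation":[0,0,0],"twist":[0,0,0.12],"grip":-1},{"translation":[0,0,0],"twist":[0,0,0.06],"grip":-1},{"translation":[0,0,0],"twist":[0,0,0.05],"grip":-1},{"translation":[0,0,0],"twist":[0,0,0],"grip":-1},{"translation":[0,0,0],"twist":[0,0,0],"grip":-1}]' 60
python3 go.py .5807 .1438 .049 2.6
```

```text
t: 31.3
tool_pos: [0.4804, 0.0266, 0.049]
orientation: [2.231, 2.204, 0.007]
force: [0.8, 0.0, -2.7]
opening: 0.0137
t 31.3 tcp [0.4804 0.0266 0.049 ] jaw -0.71 tilt [ 7.e-03 -8.e-04 -1.e+00] F [ 0.8  0.  -2.7] T [-0.04  0.02  0.96] open 0.0137 q6 -0.04
shift [118.4  98.9   0.6] twist -0.058
```

```bash
python3 -m pendant '[{"translation":[0,0,0],"twist":[0,0,0],"grip":-0.3},{"translation":[0,0,0],"twist":[0,0,0],"grip":-0.3},{"translation":[0,0,0],"twist":[0,0,0],"grip":-0.3},{"translation":[0,0,-20],"twist":[0,0,0],"grip":-0.2},{"translation":[0,0,-40],"twist":[0,0,0],"grip":0},{"translation":[29,24,0],"twist":[0,0,0],"grip":0},{"translation":[29,24,0],"twist":[0,0,0],"grip":0},{"translation":[29,24,0],"twist":[0,0,0],"grip":0},{"translation":[29,24,0],"twist":[0,0,0],"grip":0},{"translation":[0,0,0],"twist":[0,0,-0.13],"grip":0}]' 55
python3 go.py .5807 .1438 .085 48.4
```

```text
t: 32.3
tool_pos: [0.5825, 0.1445, 0.1158]
orientation: [2.084, 2.338, 0.015]
force: [-0.9, -0.5, 0.2]
opening: 0.0462
t 32.3 tcp [0.5825 0.1445 0.1158] jaw 6.56 tilt [ 1.340e-02  5.000e-04 -9.999e-01] F [-0.9 -0.5  0.2] T [-0.11  0.12  0.06] open 0.0462 q6 0.04
shift [-0.5 -2.3 30.8] twist -0.73
```

```bash
python3 -m pendant '[{"translation":[-1,-2,0],"twist":[0.012,0,-0.13],"grip":0},{"translation":[0,0,0],"twist":[0,0,-0.13],"grip":0},{"translation":[0,0,0],"twist":[0,0,-0.13],"grip":0},{"translation":[0,0,0],"twist":[0,0,-0.13],"grip":0},{"translation":[0,0,0],"twist":[0,0,-0.13],"grip":0},{"translation":[0,0,0],"twist":[0,0,-0.04],"grip":0},{"translation":[0,0,12],"twist":[0,0,0],"grip":-0.2},{"translation":[0,0,12],"twist":[0,0,0],"grip":-0.3},{"translation":[0,0,0],"twist":[0,0,0],"grip":-0.3},{"translation":[0,0,0],"twist":[0,0,0],"grip":-0.3}]' 55
python3 go.py .5807 .1438 .049 48.4
```

```text
t: 33.3
tool_pos: [0.5809, 0.1446, 0.0882]
orientation: [-1.128, -2.931, 0.003]
force: [0.7, 0.4, 0.5]
opening: 0.0325
t 33.3 tcp [0.5809 0.1446 0.0882] jaw 47.91 tilt [-0.0015 -0.0016 -1.    ] F [0.7 0.4 0.5] T [-0.04 -0.07  0.03] open 0.0325 q6 -0.68
shift [-0.4 -0.6 39.2] twist -0.009
```

```bash
python3 -m pendant '[{"translation":[0,0,5],"twist":[0,0,-0.008],"grip":-0.3},{"translation":[0,0,12],"twist":[0,0,0],"grip":-0.3},{"translation":[0,0,10],"twist":[0,0,0],"grip":-0.3},{"translation":[0,0,9],"twist":[0,0,0],"grip":-0.3},{"translation":[0,0,0],"twist":[0,0,0],"grip":-0.3},{"translation":[0,0,0],"twist":[0,0,0],"grip":-0.3},{"translation":[0,0,0],"twist":[0,0,0],"grip":-1},{"translation":[0,0,0],"twist":[0,0,0],"grip":-1},{"translation":[0,0,0],"twist":[0,0,0],"grip":-1},{"translation":[0,0,0],"twist":[0,0,0],"grip":-1}]' 60
python3 go.py .5807 .1438 .049 2.6
```

```text
t: 34.3
tool_pos: [0.5807, 0.1445, 0.0488]
orientation: [-1.117, -2.935, 0.004]
force: [0.3, 0.1, -3.9]
opening: 0.0137
t 34.3 tcp [0.5807 0.1445 0.0488] jaw 48.33 tilt [-0.002  -0.0017 -1.    ] F [ 0.3  0.1 -3.9] T [ 0.01 -0.13 -0.05] open 0.0137 q6 -0.68
shift [-0.5 -0.5 -0.2] twist 0.798
```

```bash
python3 -m pendant '[{"translation":[0,0,0],"twist":[0,0,0.12],"grip":-1},{"translation":[0,0,0],"twist":[0,0,0.12],"grip":-1},{"translation":[0,0,0],"twist":[0,0,0.12],"grip":-1},{"translation":[0,0,0],"twist":[0,0,0.12],"grip":-1},{"translation":[0,0,0],"twist":[0,0,0.12],"grip":-1},{"translation":[0,0,0],"twist":[0,0,0.12],"grip":-1},{"translation":[0,0,0],"twist":[0,0,0.06],"grip":-1},{"translation":[0,0,0],"twist":[0,0,0.05],"grip":-1},{"translation":[0,0,0],"twist":[0,0,0],"grip":-1},{"translation":[0,0,0],"twist":[0,0,0],"grip":-1}]' 60
python3 go.py .5305 .0 .18 2.6
```

```text
t: 35.3
tool_pos: [0.5816, 0.1449, 0.0488]
orientation: [2.236, 2.204, -0.001]
force: [0.1, -0.0, -2.1]
opening: 0.0135
t 35.3 tcp [0.5816 0.1449 0.0488] jaw -0.83 tilt [ 9.e-04 -2.e-03 -1.e+00] F [ 0.1 -0.  -2.1] T [-0.09  0.06  0.95] open 0.0135 q6 0.18
shift [-145.9  -48.8 -131. ] twist -0.06
```

```bash
python3 -m pendant '[{"translation":[0,0,0],"twist":[0,0,0],"grip":-0.3},{"translation":[0,0,0],"twist":[0,0,0],"grip":-0.3},{"translation":[0,0,0],"twist":[0,0,0],"grip":-0.3},{"translation":[0,0,-20],"twist":[0,0,0],"grip":-0.2},{"translation":[0,0,-45],"twist":[0,0,0],"grip":0},{"translation":[-20,0,-40],"twist":[0,0,0],"grip":0},{"translation":[-40,-10,-30],"twist":[0,0,0],"grip":0},{"translation":[-40,-10,0],"twist":[0,0,0],"grip":0},{"translation":[-40,-10,0],"twist":[0,0,0],"grip":0},{"translation":[-40,-10,0],"twist":[0,0,0],"grip":0}]' 55
python3 - <<'E'
from m import *
import go; go.rel([.51,-.2565,.2],92.2)
snap('wrist','w3.png')
img,P=wworld('w3.png'); ok=(abs(P[...,0]-.53)<.1)&(abs(P[...,1]-.085)<.1); P[~ok]=np.nan
knobs(P,(slice(0,480),slice(0,640)),.064,.073)
top=abs(P[...,2]-.0355)<.003; print('press',cv2.minAreaRect((P[top][:,:2]*1000).astype(np.float32)))
E
```

```text
t: 36.3
tool_pos: [0.5397, -0.0351, 0.1912]
orientation: [2.223, 2.212, 0.003]
force: [0.4, 0.4, 0.3]
opening: 0.0461
t 36.3 tcp [ 0.5397 -0.0351  0.1912] jaw -0.29 tilt [ 0.005 -0.002 -1.   ] F [0.4 0.4 0.3] T [-0.03  0.08 -0.01] open 0.0461 q6 -0.15
shift [-221.5  -28.6   -8.5] twist 1.527
knob [222.  24.] 847 rect c [470.9 133.8] [14.7 43.2] ang 2.6 pca 93.0
knob [361.  18.] 641 rect c [580.5 136.4] [14.4 31.2] ang 2.7 pca 92.2
knob [372. 143.] 985 rect c [588.5  34.2] [14.1 44.4] ang 2.1 pca 92.1
knob [233. 155.] 995 rect c [479.4  25.4] [14.6 44.9] ang 3.5 pca 92.9
press ((529.8262939453125, 84.52792358398438), (170.78427124023438, 170.22486877441406), 4.418336868286133)
```

View pics/w3.png

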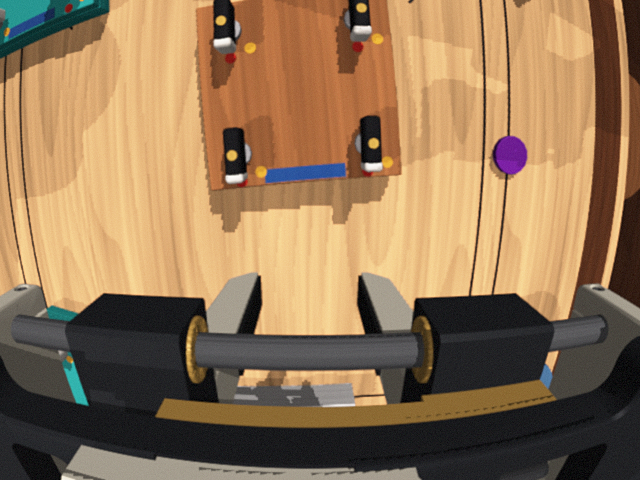

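```bash
python3 -m pendant '[{"translation":[-42,-6,-4],"twist":[0,0,0],"grip":0},{"translation":[-42,-6,-4],"twist":[0,0,0],"grip":0},{"translation":[-42,-6,-2],"twist":[0,0,0],"grip":0},{"translation":[-42,-6,0],"twist":[0,0,0],"grip":0},{"translation":[-42,-6,0],"twist":[0,0,0],"grip":0},{"translation":[0,0,0],"twist":[0,0,0.14],"grip":0},{"translation":[0,0,0],"twist":[0,0,0.14],"grip":0},{"translation":[0,0,0],"twist":[0,0,0.14],"grip":0},{"translation":[0,0,0],"twist":[0,0,0.14],"grip":0},{"translation":[0,0,0],"twist":[0,0,0.14],"grip":0}]' 55
python3 -m pendant '[{"translation":[0,0,0],"twist":[0,0,0.14],"grip":0},{"translation":[0,0,0],"twist":[0,0,0.14],"grip":0},{"translation":[0,0,0],"twist":[0,0,0.14],"grip":0},{"translation":[0,0,0],"twist":[0,0,0.14],"grip":0},{"translation":[0,0,0],"twist":[0,0,0.14],"grip":0},{"translation":[0,0,0],"twist":[0,0,0.1],"grip":0},{"translation":[0,0,0],"twist":[0,0,0],"grip":0},{"translation":[0,0,0],"twist":[0,0,0],"grip":0},{"translation":[0,0,0],"twist":[0,0,0],"grip":0},{"translation":[0,0,0],"twist":[0,0,0],"grip":0}]' 55
python3 - <<'E'
from m import *
import go; go.rel([.51,-.2565,.1],92.2)
snap('wrist','w4.png')
img,P=wworld('w4.png'); 
t=(P[...,2]>.034)&(P[...,2]<.045)&(abs(P[...,0]-.51)<.13)&(abs(P[...,1]+.257)<.07); print('bar',t.sum(),cv2.minAreaRect((P[t][:,:2]*1000).astype(np.float32)))
h=cv2.cvtColor(img,cv2.COLOR_RGB2HSV); v=np.argwhere(t); print(v.min(0),v.max(0))
r=((h[...,0]<8)|(h[...,0]>172))&(h[...,1]>130)&(P[...,2]>.066)&(P[...,2]<.078)&(abs(P[...,1]+.257)<.07); print('red',r.sum(),cv2.minAreaRect((P[r][:,:2]*1000).astype(np.float32)),np.argwhere(r).mean(0))
E
```

```text
t: 37.35
tool_pos: [0.5046, -0.2626, 0.2049]
orientation: [2.863, 1.269, 0.008]
force: [-0.6, 0.1, -1.0]
opening: 0.0466
t: 38.35
tool_pos: [0.5057, -0.2618, 0.2057]
orientation: [3.135, 0.006, 0.017]
force: [-0.9, -0.6, -0.7]
opening: 0.0462
t 38.35 tcp [ 0.5057 -0.2618  0.2057] jaw -89.8 tilt [ 0.0106 -0.0069 -0.9999] F [-0.9 -0.6 -0.7] T [-0.01  0.16  0.05] open 0.0462 q6 1.0
shift [  3.2  -6.  105.7] twist -0.035
bar 4725 ((508.9729919433594, -255.60824584960938), (159.7804718017578, 30.719411849975586), 2.1816422939300537)
[128 281] [296 320]
red 698 ((425.1739501953125, -237.56231689453125), (23.78730010986328, 200.62974548339844), 77.85350036621094) [221.87965616 300.88108883]
```

View pics/w4.png

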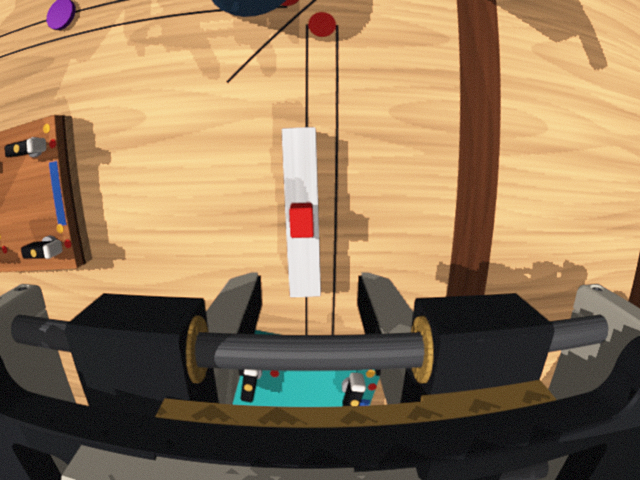

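```bash
python3 -m pendant '[{"translation":[3,-6,0],"twist":[0.007,-0.01,-0.035],"grip":0},{"translation":[0,0,25],"twist":[0,0,0],"grip":0},{"translation":[0,0,35],"twist":[0,0,0],"grip":0},{"translation":[0,0,30],"twist":[0,0,0],"grip":0},{"translation":[0,0,15],"twist":[0,0,0],"grip":0},{"translation":[0,0,0],"twist":[0,0,0],"grip":0},{"translation":[0,0,0],"twist":[0,0,0],"grip":0},{"translation":[0,0,0],"twist":[0,0,0],"grip":0},{"translation":[0,0,0],"twist":[0,0,0],"grip":0},{"translation":[0,0,0],"twist":[0,0,0],"grip":0}]' 30
python3 go.py .509 -.2556 .047 92.2
```

```text
t: 39.4
tool_pos: [0.514, -0.2558, 0.1047]
orientation: [3.137, 0.084, 0.011]
force: [-0.5, -0.7, -0.3]
opening: 0.0463
t 39.4 tcp [ 0.514  -0.2558  0.1047] jaw -86.92 tilt [ 0.007  -0.0031 -1.    ] F [-0.5 -0.7 -0.3] T [ 0.01  0.22 -0.04] open 0.0463 q6 0.97
shift [-5.4 -0.6 57.6] twist 0.015
```

```bash
python3 -m pendant '[{"translation":[-5,0,0],"twist":[0.003,-0.007,0.015],"grip":0},{"translation":[0,0,15],"twist":[0,0,0],"grip":0},{"translation":[0,0,16],"twist":[0,0,0],"grip":0},{"translation":[0,0,14],"twist":[0,0,0],"grip":0},{"translation":[0,0,6],"twist":[0,0,0],"grip":0},{"translation":[0,0,0],"twist":[0,0,0],"grip":0},{"translation":[0,0,0],"twist":[0,0,0],"grip":0},{"translation":[0,0,0],"twist":[0,0,0],"grip":0},{"translation":[0,0,0],"twist":[0,0,0],"grip":0},{"translation":[0,0,0],"twist":[0,0,0],"grip":0}]' 30
python3 go.py .509 -.2556 .047 92.2
```

```text
t: 40.4
tool_pos: [0.5087, -0.2564, 0.0497]
orientation: [3.14, 0.058, -0.0]
force: [0.0, 0.2, 0.3]
opening: 0.0466
t 40.4 tcp [ 0.5087 -0.2564  0.0497] jaw -87.87 tilt [-1.e-04 -6.e-04 -1.e+00] F [0.  0.2 0.3] T [0.01 0.17 0.  ] open 0.0466 q6 0.98
shift [ 0.3 -0.7  2.7] twist -0.001
```

```bash
python3 -m pendant '[{"translation":[0,0,0],"twist":[0,0,0],"grip":-1},{"translation":[0,0,0],"twist":[0,0,0],"grip":-1},{"translation":[0,0,0],"twist":[0,0,0],"grip":-1},{"translation":[0,0,0],"twist":[0,0,0],"grip":-1},{"translation":[0,0,-10],"twist":[0,0,0],"grip":-1},{"translation":[0,0,-10],"twist":[0,0,-0.02],"grip":-1},{"translation":[0,0,0],"twist":[0,0,-0.02],"grip":-1},{"translation":[6,-30,0],"twist":[0,0,0],"grip":-1},{"translation":[6,-36,0],"twist":[0,0,0],"grip":-1},{"translation":[6,-36,0],"twist":[0,0,0],"grip":-1}]' 35
python3 go.py .5384 -.027 .058 94.35
```

```text
t: 41.4
tool_pos: [0.5194, -0.1557, 0.0737]
orientation: [3.135, 0.122, 0.005]
force: [0.4, -0.3, -3.0]
opening: 0.0202
t 41.4 tcp [ 0.5194 -0.1557  0.0737] jaw -85.56 tilt [ 0.0035 -0.004  -1.    ] F [ 0.4 -0.3 -3. ] T [ 0.06  0.14 -0.03] open 0.0202 q6 1.11
shift [  28.9 -126.9   15.2] twist 0.002
```

```bash
python3 -m pendant '[{"translation":[9,-30,0],"twist":[0.003,-0.003,0],"grip":-1},{"translation":[9,-30,0],"twist":[0,0,0],"grip":-1},{"translation":[9,-30,0],"twist":[0,0,0],"grip":-1},{"translation":[0,-14,0],"twist":[0,0,0],"grip":-1},{"translation":[0,0,5],"twist":[0,0,0],"grip":-1},{"translation":[0,0,6],"twist":[0,0,0],"grip":-1},{"translation":[0,0,0],"twist":[0,0,0],"grip":-1},{"translation":[0,0,0],"twist":[0,0,0],"grip":-1},{"translation":[0,0,0],"twist":[0,0,0],"grip":-1},{"translation":[0,0,0],"twist":[0,0,0],"grip":-1}]' 35
python3 - <<'E'
from m import *
import go; go.rel([.5377,-.0151,.05],94.35)
snap('wrist','w5.png')
img,P=wworld('w5.png')
t=(abs(P[...,2]-.0355)<.004)&(P[...,1]>.004)&(abs(P[...,0]-.53)<.11)&(P[...,1]<.19);print('press',cv2.minAreaRect((P[t][:,:2]*1000).astype(np.float32)))
t=(P[...,2]>.042)&(P[...,2]<.056)&(abs(P[...,0]-.54)<.12)&(abs(P[...,1]+.03)<.03); print('bar',t.sum(),cv2.minAreaRect((P[t][:,:2]*1000).astype(np.float32)),np.median(P[t][:,2]))
E
```

```text
t: 42.4
tool_pos: [0.5377, -0.0459, 0.0622]
orientation: [3.137, 0.132, 0.001]
force: [-0.6, 0.2, -2.4]
opening: 0.0199
t 42.4 tcp [ 0.5377 -0.0459  0.0622] jaw -85.17 tilt [ 6.0e-04 -1.9e-03 -1.0e+00] F [-0.6  0.2 -2.4] T [0.01 0.16 0.02] open 0.0199 q6 1.31
shift [  2.6 -30.8  12.2] twist 0.008
press ((529.661376953125, 84.97006225585938), (170.65945434570312, 171.1679229736328), 4.462650299072266)
bar 10192 ((536.9920654296875, -45.41209411621094), (160.22789001464844, 30.447338104248047), 4.944156646728516) 0.05039005334848254
```

View pics/w5.png

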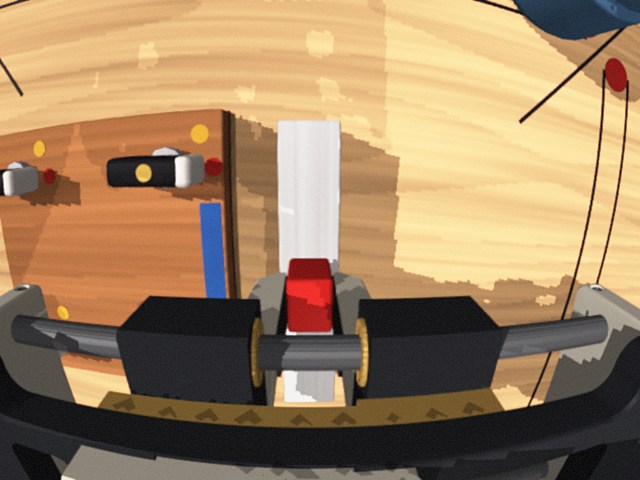

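```bash
python3 -m pendant '[{"translation":[1,-12,0],"twist":[0,-0.001,0.009],"grip":-1},{"translation":[1,-10,0],"twist":[0,0,0],"grip":-1},{"translation":[0,0,0],"twist":[0,0,0],"grip":-1},{"translation":[0,0,5],"twist":[0,0,0],"grip":-1},{"translation":[0,0,4],"twist":[0,0,0],"grip":-1},{"translation":[0,0,2],"twist":[0,0,0],"grip":-1},{"translation":[0,0,0],"twist":[0,0,0],"grip":-1},{"translation":[0,0,0],"twist":[0,0,0],"grip":-1},{"translation":[0,0,0],"twist":[0,0,0],"grip":-1},{"translation":[0,0,0],"twist":[0,0,0],"grip":-1}]' 35
python3 go.py .5377 -.0151 .05 94.4
```

```text
t: 43.45
tool_pos: [0.5387, -0.025, 0.051]
orientation: [3.137, 0.117, 0.002]
force: [-0.7, -0.1, -2.8]
opening: 0.0195
t 43.45 tcp [ 0.5387 -0.025   0.051 ] jaw -85.73 tilt [ 0.0012 -0.0027 -1.    ] F [-0.7 -0.1 -2.8] T [ 0.05  0.1  -0.01] open 0.0195 q6 1.36
shift [-0.2 -9.9  0.9] twist -0.002
```

```bash
python3 -m pendant '[{"translation":[0,-3,0],"twist":[0,0,0],"grip":-1},{"translation":[0,-3,0],"twist":[0,0,0],"grip":-1},{"translation":[0,-1.5,0],"twist":[0,0,0],"grip":-1},{"translation":[0,-1,0],"twist":[0,0,0],"grip":-1},{"translation":[0,-1,0],"twist":[0,0,0],"grip":-1},{"translation":[0,-1,0],"twist":[0,0,0],"grip":-1},{"translation":[0,-1,0],"twist":[0,0,0],"grip":-1},{"translation":[0,-1,0],"twist":[0,0,0],"grip":-1},{"translation":[0,-1,0],"twist":[0,0,0],"grip":-1},{"translation":[0,-1,0],"twist":[0,0,0],"grip":-1}]' 35
python3 go.py .5377 -.0151 .05 94.4
```

```text
t: 44.45
tool_pos: [0.5379, -0.0153, 0.0511]
orientation: [3.127, 0.117, 0.003]
force: [0.1, -4.3, -2.7]
opening: 0.0199
t 44.45 tcp [ 0.5379 -0.0153  0.0511] jaw -85.73 tilt [ 0.0022 -0.0126 -0.9999] F [ 0.1 -4.3 -2.7] T [-1.07  0.14  0.13] open 0.0199 q6 1.39
shift [-0.2 -0.2  1.1] twist -0.002
```

```bash
python3 -m pendant '[{"translation":[0,0,0],"twist":[0.012,0,0],"grip":-1},{"translation":[0,0,1],"twist":[0,0,0],"grip":-1},{"translation":[0,0,1],"twist":[0,0,0],"grip":-1},{"translation":[0,-0.5,0.5],"twist":[0,0,0],"grip":-1},{"translation":[0,-1,0],"twist":[0,0,0],"grip":-1},{"translation":[0,-1,0],"twist":[0,0,0],"grip":-1},{"translation":[0,-1,0],"twist":[0,0,0],"grip":-1},{"translation":[0,-1,0],"twist":[0,0,0],"grip":-1},{"translation":[0,-1,0],"twist":[0,0,0],"grip":-1},{"translation":[0,-0.5,0],"twist":[0,0,0],"grip":-1}]' 25
python3 go.py .5377 -.0151 .05 94.4
```

```text
t: 45.45
tool_pos: [0.538, -0.0152, 0.051]
orientation: [3.132, 0.115, 0.002]
force: [-1.2, -3.6, -1.1]
opening: 0.0197
t 45.45 tcp [ 0.538  -0.0152  0.051 ] jaw -85.81 tilt [ 0.0019 -0.0075 -1.    ] F [-1.2 -3.6 -1.1] T [-0.64  0.2   0.12] open 0.0197 q6 1.38
shift [-0.3 -0.1  1. ] twist -0.004
```

```bash
python3 -m pendant '[{"translation":[0,0,0.5],"twist":[0,0,0],"grip":-1},{"translation":[0,0,0],"twist":[0,0,0],"grip":-0.3},{"translation":[0,0,0],"twist":[0,0,0],"grip":-0.3},{"translation":[0,0,0],"twist":[0,0,0],"grip":-0.3},{"translation":[0,0,0],"twist":[0,0,0],"grip":-0.2},{"translation":[0,0,-10],"twist":[0,0,0],"grip":-0.2},{"translation":[0,0,-25],"twist":[0,0,0],"grip":-0.2},{"translation":[0,0,-30],"twist":[0,0,0],"grip":-0.2},{"translation":[0,0,-20],"twist":[0,0,0],"grip":-0.2},{"translation":[0,0,0],"twist":[0,0,0],"grip":-0.2}]' 25
python3 - <<'E'
from m import *
import go; go.rel([.5377,-.0151,.05],94.4)
snap('wrist','w6.png')
img,P=wworld('w6.png')
t=(abs(P[...,2]-.0355)<.0022)&(P[...,1]>.004)&(abs(P[...,0]-.53)<.11)&(P[...,1]<.19);print('press',cv2.minAreaRect((P[t][:,:2]*1000).astype(np.float32)))
t=(P[...,2]>.0380)&(P[...,2]<.044)&(abs(P[...,0]-.54)<.12)&(abs(P[...,1]+.02)<.03); print('bar',t.sum(),cv2.minAreaRect((P[t][:,:2]*1000).astype(np.float32)),np.median(P[t][:,2]))
a=img[60:460,60:560]; cv2.imwrite('pics/w6c.png',cv2.resize(a[:,:,::-1],(750,600)))
E
```

```text
t: 46.45
tool_pos: [0.5377, -0.0126, 0.1404]
orientation: [3.136, 0.115, 0.002]
force: [-0.7, -0.0, 0.6]
opening: 0.0371
t 46.45 tcp [ 0.5377 -0.0126  0.1404] jaw -85.81 tilt [ 0.0017 -0.0034 -1.    ] F [-0.7 -0.   0.6] T [ 0.01  0.13 -0.05] open 0.0371 q6 1.38
shift [-0.4  2.2 90.4] twist -0.004
press ((531.4344482421875, 85.41976165771484), (169.18106079101562, 170.7188262939453), 3.784135103225708)
bar 6511 ((536.77490234375, -10.8680419921875), (159.3870849609375, 38.7490234375), 4.734418869018555) 0.03913944948920445
```

View pics/w6c.png

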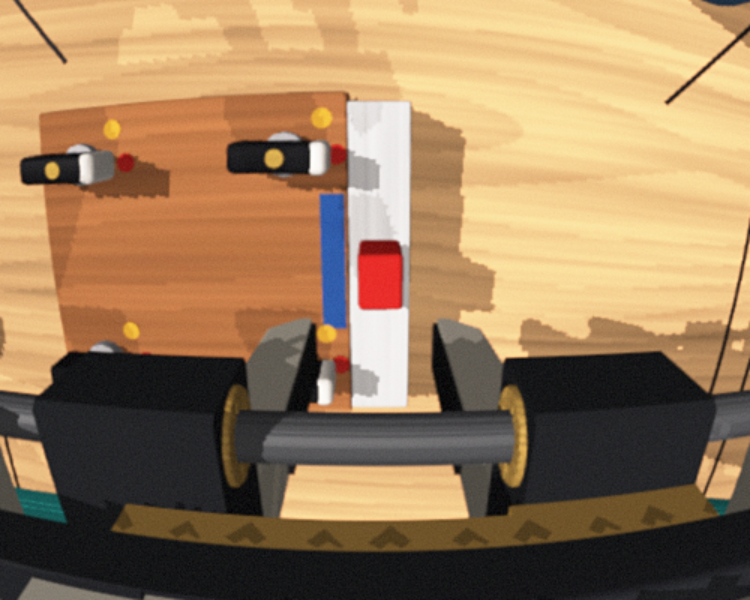

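```bash
python3 - <<'E'
from m import *
img,d,i=load('w6.png'); hsv=cv2.cvtColor(img,cv2.COLOR_RGB2HSV)
# bar = unsaturated; edges by row (orig coords)
L=[];Rr=[];B=[]
for v in range(132,322,3):
    s=hsv[v,:,1].astype(int); row=(s[270:350]<60)&(hsv[v,270:350,2]>90)
    x=np.flatnonzero(row)+270
    if len(x)>25: L.append((x.min()-.5,v)); Rr.append((x.max()+.5,v))
    b=np.flatnonzero((hsv[v,255:300,0]>105)&(hsv[v,255:300,0]<128)&(hsv[v,255:300,1]>150))+255
    if len(b)>8: B.append((b.min()-.5,v)); 
def fit(uv,z):
    p=onplane(i,uv,z,True)[:,:2]; 
    for _ in range(4):
        k=np.polyfit(p[:,0],p[:,1],1); r=abs(p[:,1]-np.polyval(k,p[:,0])); p=p[r<max(2*np.median(r),4e-4)]
    return np.degrees(np.arctan(k[0])).round(2),np.polyval(k,[.46,.5377,.61]).round(4),len(p)
print('bar press-side edge',fit(L,.04),'bar outer',fit(Rr,.04),'stripe inner',fit(B,.036))
for f in ('w3.png','w4.png','w1.png'):
    im,P=wworld(f); dz=P[...,2]-.0355
    t=((abs(dz)<.003)&(abs(P[...,0]-.53)<.1)&(abs(P[...,1]-.085)<.1)); q=P[t][:,:2]
    # right edge: min y per x-bin
    X=np.arange(.46,.6,.004); e=[]
    for x in X:
        m=abs(q[:,0]-x)<.002
        if m.sum()>5: e.append((x,np.percentile(q[m][:,1],1)))
    e=np.array(e)
    for _ in range(3):
        k=np.polyfit(e[:,0],e[:,1],1); r=abs(e[:,1]-np.polyval(k,e[:,0])); e=e[r<max(2*np.median(r),3e-4)]
    print(f,'press edge',np.degrees(np.arctan(k[0])).round(2),np.polyval(k,[.46,.5377,.61]).round(4),len(e))
E
```

```text
bar press-side edge (np.float64(2.13), array([0.0046, 0.0075, 0.0102]), 49) bar outer (np.float64(4.48), array([-0.0363, -0.0302, -0.0245]), 48) stripe inner (np.float64(4.7), array([0.007 , 0.0134, 0.0193]), 28)
w3.png press edge 4.32 [-0.0042  0.0016  0.0071] 28
w4.png press edge 4.73 [-0.0064  0.0001  0.006 ] 24
w1.png press edge 4.65 [-0.0039  0.0024  0.0083] 30
```

```bash
python3 - <<'E'
from m import *
img,d,i=snap('scene','s9.png'); a=load('scene0.png')[0]
h0,h1=[cv2.cvtColor(x,cv2.COLOR_RGB2HSV) for x in(a,img)]
for n,(x0,x1,y0,y1),lo,hi in (('canister',(180,260,320,420),95,125),('striker',(335,380,335,370),125,150)):
    for h in(h0,h1):
        m=(h[y0:y1,x0:x1,0]>lo)&(h[y0:y1,x0:x1,0]<hi)&(h[y0:y1,x0:x1,1]>100); print(n,np.argwhere(m).mean(0).round(1),m.sum())
print('tray diff',np.abs(a[190:265,380:525].astype(int)-img[190:265,380:525]).mean())
side=snap('side','d9.png')[0]
cv2.imwrite('pics/s9c.png',np.hstack([cv2.resize(img[215:325,225:405],(400,245)),cv2.resize(side[205:305,260:400],(400,245))])[:,:,::-1])
E
```

```text
canister [52.6 40.1] 4554
canister [52.6 40. ] 4559
striker [17.3 21.6] 359
striker [17.3 21.5] 360
tray diff 10.668996168582375
```

View pics/s9c.png

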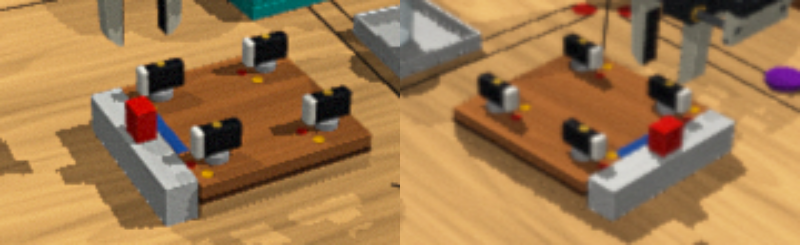

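```bash
python3 - <<'E'
from m import *
for o,n,(x0,x1,y0,y1) in (('scene0.png','s9.png',(382,522,190,265)),('side0.png','d9.png',(192,290,172,245))):
    a,b=[cv2.Canny(load(f)[0][y0:y1,x0:x1],60,150).astype(np.float32) for f in(o,n)]
    print(cv2.phaseCorrelate(a,b), np.abs(np.nan_to_num(load(o)[1]-load(n)[1]))[y0:y1,x0:x1].__gt__(.01).mean())
from plant import robot
print(robot.read_state()['t'], robot.close_job())
E
```

```text
((0.07457339529777585, 0.46529847195368745), 0.6359140721956889) 0.019142857142857142
((-0.03150744415170692, 0.5903806883692937), 0.740613082186381) 0.02907464355605256
the job is handed in; nothing more can be done
46.6 None
```

I tightened all four knobs and stood the straightedge against the blue-striped edge, then handed the job in at 46.6 s of the 72 s allowed.

- **Knobs:** I went round near left, far right, near right, far left to half tight, then the same order again to fully tight. Half tight was checked by camera: all four bars were within about 1° of the yellow dots. Each knob was then turned until it met its end stop, and the camera showed all four white ends at the red dots.
- **One slip:** on the near left knob's final turn I pushed too far, and the jaws slipped about 13° on the bar against its end stop. The knob itself stayed at the red dot.
- **Straightedge:** it was pushed lightly, about 4 N, against the striped face, lowered and released. It stands centred with no gap visible from three cameras. Its outer side measured 4.5° against 4.7° for the stripe. That is about 0.5 mm over its length, within measuring error. An automatic fit of the side facing the press gave 2.1°. I took this as a false reading and did not measure it again, because the outer side and the pictures agree that it is flush.
- **Bystanders:** the canister and striker have not moved in the images. A plain picture comparison of the tray and cups differed noticeably. A follow-up check showed no shift above about 0.6 pixel and 2–3 % of depth readings changed, so I put the difference down to lighting or shadow. The gripper hangs clear and touches nothing.

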